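# Set the snap hook to the front and clip the coil spanner on

### The job

The snap hook on the bench stand has been left part unscrewed. Screw it down (clockwise from above, less than one turn) until its mouth points straight out over the long toe of the stand's foot, without screwing it past, and let go of it; then push the eye of the short wide-eyed ring spanner down past the hook's sprung gate so that the spanner hangs inside the hook with the gate shut. Leave the other stock where it lies.

Things in the scene. Friction and masses are not known exactly. Their poses are not given: they have to be found in the camera images.
- stand_foot (a point): Foot of the fixed bench stand, dark steel: the point on the table on the post's vertical axis. Base plate 100 x 100 mm, 8 mm thick, with a toe 44 mm wide that reaches to 140 mm from the axis; the toe points along this point's -x axis (the stand's front, roughly towards the robot). The post is 28 mm thick and 146 mm tall (34 mm thick at its top).
- hook (a joint): Turn of the steel snap hook about the vertical post axis, rad. 0: its mouth points exactly over the toe. It starts between -3.9 and -1.9 and grows as the hook is screwed in, clockwise seen from above; the thread sinks 0.64 mm per rad and has no stop at 0 (it goes on to 1.3). Stiff thread: about 0.18 N m to turn, stays where it is left.
- hook_wing (a point): Centre of the hook's wing, a flat upright steel plate for finger and thumb on the post axis at the top of the hook: 46 mm wide, 12 mm thick, 50 mm tall (25 mm above and below this point; centre 248 mm above the table at joint 0). Site x axis: across the 12 mm thickness; -x is the direction in which the hook's mouth points; y along the 46 mm.
- hook_bend (a point): Middle of the hook's lower bar, on the bar's axis, same axes as hook_wing, 165 mm above the table at joint 0. The hook is a J of round bar in the plane of the point's x and z: a 12 mm stem on the post axis (20 mm from this point towards +x), a 10 mm level bar from the stem towards -x, and a 10 mm upright nose whose axis is 39 mm from the post axis, its top 58 mm above this point. Clear gap between stem and nose 28 mm; the wing begins 58 mm above this point.
- gate (a joint): Sprung gate of the hook, rad: a flat bar 29 mm long, 9 mm wide and 5 mm thick, hinged on the stem 50 mm above hook_bend and closing the gap to the nose from within. 0: shut (level). It opens only downwards (into the hook, to 1.35) when pressed from above with about 2 to 6 N, and springs shut once the pressing part is below it (some 30 mm below its shut level).
- spanner_handle (a point): Point on the loose steel ring spanner (150 mm long, about 0.15 kg, lying flat on the table), in the middle of the handle's section, 20 mm from the spanner's middle towards the tail. The handle is a straight bar 14 mm wide and 14 mm thick, 105 mm long, running from 55 mm behind this point (-x, tail) to 50 mm ahead (+x, at the eye). z up.
- spanner_eye (a point): Centre of the spanner's round eye, half-way up it, 70 mm ahead of spanner_handle along the spanner's x axis: a ring of 50 mm outside and 36 mm inside diameter, 10 mm thick (wall 7 mm), underside level with the handle's.
- spanner: The ring spanner as a whole; origin under its middle, 50 mm from the eye's centre; x towards the eye.
- stand: The fixed stand with hook and gate; origin at stand_foot, -x along the toe.
- coil_center (a point): Bystander: centre of a loose steel solenoid coil standing on the table near the stand and spanner, 48 mm diameter, 59 mm tall with a black block on its side, that reaches to 39 mm from its axis.
- wrench_mid (a point): Bystander: roughly the middle of a loose wrench about 160 mm long, with an open jaw at one end and a ring much smaller than the spanner's eye at the other, lying flat nearer the robot.
Mind the look-alikes: they are no part of the job. Leave any brown look-alike of the spanner alone.

How it is judged:
On the way, in this order (a step that is already met when the one before it is completed fails the run):
1. the hook's mouth points over the toe (within 8 degrees) and the hook is let go (value of joint hook between -0.14 and 0.14 rad and contact force between the fingers and stand below 0.3 N), for 0.2 s.
2. the spanner's eye opens the gate (value of joint gate above 0.5 rad and contact force between spanner and stand above 0.3 N), for 0.02 s.
At the end, for the whole second after the job is handed in: The hook's mouth points over the toe within 8 degrees (joint hook within 0.14 rad of 0); the gate is shut (below 0.15 rad); the spanner hangs at rest inside the hook: its eye's centre within 36 mm of hook_bend and not more than 20 mm above it, its weight carried by the stand, slower than 0.06 m/s (value of joint hook between -0.14 and 0.14 rad and value of joint gate below 0.15 rad and distance between spanner_eye and hook_bend below 0.036 m and z of spanner_eye in the frame of hook_bend below 0.02 m and contact force between spanner and stand above 0.5 N and linear speed of spanner below 0.06 m/s); the robot touches nothing.
It fails at once if the hook is screwed past the front (more than 0.35 rad) (value of joint hook above 0.35 rad).
It fails at once if the standing coil is shoved or toppled (moved 40 mm or tilted 0.5 rad) (distance of coil_center from where it was at the start of the episode above 0.04 m or angle between coil_center's own z axis and vertical above 0.5 rad).
It fails at once if the wrench is moved by 40 mm (distance of wrench_mid from where it was at the start of the episode above 0.04 m).
It also fails if it takes over 72 s, if anything falls off the work surface, if the arm or the gripper's body presses on something with over 40 N, if the wrist force passes 120 N, or if a joint passes its speed limit or range.

### The arm

A 7-joint arm with a two-finger parallel gripper is mounted at the origin on the work surface. World frame = base frame: x ahead of the robot, y to its left, z up, the work surface at z = 0. Lengths are in m, angles in rad, forces in N, time in s.
With the tool pointing down it reaches from about 0.425 to 0.925 m from the base axis. Payload 6.8 kg.
Tool frame: the origin (TCP) lies midway between the tips of the shut fingers; the grasp point (between the pads) lies 19 mm behind it; z points along the fingers, x is the direction in which the jaws open and shut, and the axes are right-handed (so a half turn about z gives the same grasp; the last joint's range is limited). The gripper opens to 85 mm and grips with 20 to 120 N. Pads are 22 mm wide; open, the fingers measure 114 mm over their backs; the gripper's body (76 mm by 85 mm) begins 54 mm behind the grasp point. The pads swing forward as they close: fully open they stand 13 mm farther back than shut.
Start: joints at [1.102, 0.477, 0.022, 1.555, -0.011, 1.109, -0.083], TCP at [0.238, -0.632, 0.231] pointing down, gripper open.
Joint ranges: [-2.96, 2.96], [-0.34, 2.1], [-1.41, 1.46], [0.24, 2.44], [-1.37, 4.51], [0.17, 1.92], [-2.96, 2.96]. Speed limits (rad/s): [2.39, 2.39, 3.14, 3.14, 3.14, 3.14, 3.14].

### API

Orientations are given as a unit quaternion [w, x, y, z].
In Python, from station import bot, imaging, nets gives the robot as it stands. The module is installed in compiled form; this text tells all that it offers.
- The arm moves only by the tool apply_moves, never from a script. Its argument "moves" is text: rows parted by semicolons, each of 7 numbers parted by spaces: the gripper command: -1 is fully open, 1 is shut, values between are in proportion, then the shift along the tool's x, y, z normalised to -1 to 1, where 1 is 120 mm, then the turn, a rotation vector about the tool's x, y, z normalised to -1 to 1, where 1 is 4 degrees. In form: hand dx dy dz rx ry rz; .... A call has 1 to 12 rows; each row shifts and turns the commanded pose from where the row before left it, along the tool's axes as they then stand; what a row does not reach is not made up. A row lasts 1/12 s, in which the tool goes at most 41.7 mm and 7.16 degrees, less where a joint would pass 70% of its speed; a pose out of reach is approached as far as the arm can. A call with a number of a shift or a turn outside -1 to 1 is refused whole. A call with a gripper value outside its range is refused whole. The fingers move at their own pace and stop on an object; "force" is the grip in N (left out, the last holds). Time passes only in rows, so rows that do not move let the fingers close. It gives the time, the measured TCP pose, the force and the opening at its end, in the units of the state.
- bot.get_obs(): the state, without advancing time (a new reading comes with each control period).
- imaging.read_camera(name): name is "side" or "top"; returns a dict with "image" (400x640x3 uint8, red, green, blue), "fx", "fy", "cx", "cy" (pixels), "view" (4x4, takes a point from world to camera coordinates). Camera axes: x right, y down, z forward; pixel columns grow to the right and rows downward; lengths in m; the calibration is good to about 2 mm. A picture is of the moment at which its call begins. There is no depth.
- bot.hand_in(): hands the job in, once; it reports no verdict.
Trained networks look in a picture, given as the dict that the camera call returned (one of the last four; its "shot" number tells which), for a name from the list of things; names that differ only in an ending like _2 or _b are one class to them, and where a whole thing is asked for, a point or a joint stands for the part that bears it (a point fixed in the world has none). Each returns a list of dicts, best first, with "score" (0 to 1); they miss things now and then, are a little off and sometimes report something else, mostly with a low value. They report only what shows in the picture. A call takes as long as a camera call. They do not tell look-alikes from the thing itself.
- nets.spot_in(picture, name): "rect" ([left, top, right, bottom] in pixels, round what is visible of it).
- nets.outline_of(picture, name): "region" (400x640 bool, what is visible of it) and "rect" ([left, top, right, bottom] in pixels, round what is visible of it).
- nets.spot_point(picture, name): "location" ([column, row] in pixels: a listed point, or the origin of a listed thing).
The state is a dict: "t": time; "q": joint angles; "joint_vel": joint speeds; "joint_torque": joint torques, N m; "eef_pos": TCP position; "tool_rot": TCP orientation; "contact_force": force on the tool from outside, world axes, zero at the start; "torque": the same for the moment, N m; "gripper_width": opening from 0.0 (shut) to 1.0 (fully open).
Only numpy, scipy, OpenCV 4.12 (cv2) and the standard library are available. Lean on these libraries where they do the work, as an engineer would, in place of code of your own. Each camera call takes 0.05 s, during which the arm holds its last target.

## Working session

There is one attempt and no reset: what is moved stays moved. The work goes in short steps, Python scripts to look and compute and a tool call to move; the robot and the scene stay as the last step left them, time stands still between calls to the robot, and variables do not carry over. Pictures are saved under pics/ and viewed, and the job is handed in when it is done.

Besides the shell and the picture viewer there is one more tool, called after "Emit:" as name(argument=value, ...) on one line, values as JSON. apply_moves: Moves the arm, as the interface text tells. Scaled input: -1 to 1 covers 120 mm each way for a shift and 4 degrees each way for a turn. Its arguments: {"type":"object","properties":{"moves":{"type":"string"},"force":{"type":"number"}},"required":["moves"]}

```bash
mkdir -p pics
python3 - <<'E'
from station import bot, imaging, nets
import cv2, numpy as np
s=bot.get_obs()
print({k:np.round(v,3).tolist() for k,v in s.items()})
for n in ("side","top"):
    p=imaging.read_camera(n)
    cv2.imwrite(f"pics/{n}0.png",cv2.cvtColor(p["image"],cv2.COLOR_RGB2BGR))
    print(n,p["fx"],p["fy"],p["cx"],p["cy"],np.round(p["view"],4).tolist(),p["shot"])
    for name in ["stand_foot","hook_wing","hook_bend","spanner_handle","spanner_eye","coil_center","wrench_mid"]:
        print(name,[(np.round(d["location"],1).tolist(),round(d["score"],2)) for d in nets.spot_point(p,name)])
E
```

```text
{'t': 0.0, 'q': [1.102, 0.478, 0.022, 1.556, -0.011, 1.109, -0.083], 'joint_vel': [-0.001, 0.001, 0.001, -0.0, 0.0, 0.001, 0.0], 'joint_torque': [0.001, -59.644, 1.608, -28.12, 0.012, 0.009, 0.0], 'eef_pos': [0.238, -0.631, 0.23], 'tool_rot': [-0.0, 0.823, -0.569, -0.001], 'contact_force': [-0.258, -0.405, 0.295], 'torque': [0.006, 0.067, 0.013], 'gripper_width': 0.999}
side 504.6101009606069 504.6101009606069 335.6627161170209 197.17506748394896 [[-0.9795, -0.2002, -0.0241, 0.4883], [-0.0877, 0.5304, -0.8432, 0.2051], [0.1816, -0.8238, -0.537, 1.1126], [0.0, 0.0, 0.0, 1.0]] 1
stand_foot [([282.2, 314.6], 0.65)]
hook_wing [([273.9, 218.3], 0.77)]
hook_bend [([280.1, 250.0], 0.89)]
spanner_handle [([451.5, 206.7], 0.73), ([383.6, 187.7], 0.65), ([326.2, 212.9], 0.59), ([268.1, 194.4], 0.5)]
spanner_eye [([403.4, 196.1], 0.75), ([308.3, 206.4], 0.63), ([450.5, 194.3], 0.53), ([273.9, 180.6], 0.46)]
coil_center [([300.9, 254.6], 0.8)]
wrench_mid [([406.6, 223.8], 0.61)]
top 458.0509468536861 458.0509468536861 318.9520057049328 198.65864104077556 [[0.0234, -0.9997, -0.003, -0.0511], [-0.9806, -0.0224, -0.1945, 0.5353], [0.1944, 0.0075, -0.9809, 1.2827], [0.0, 0.0, 0.0, 1.0]] 2
stand_foot [([250.1, 189.0], 0.61)]
hook_wing [([234.3, 166.1], 0.52)]
hook_bend [([246.5, 173.4], 0.63)]
spanner_handle [([396.5, 140.2], 0.86), ([401.1, 308.2], 0.6), ([375.4, 197.0], 0.58), ([422.3, 235.9], 0.57)]
spanner_eye [([418.1, 132.2], 0.8), ([414.7, 258.7], 0.71), ([427.3, 306.3], 0.71), ([384.7, 180.7], 0.68), ([304.4, 183.7], 0.24)]
coil_center [([302.9, 186.2], 0.78)]
wrench_mid [([364.2, 265.4], 0.56)]
```

View pics/side0.png

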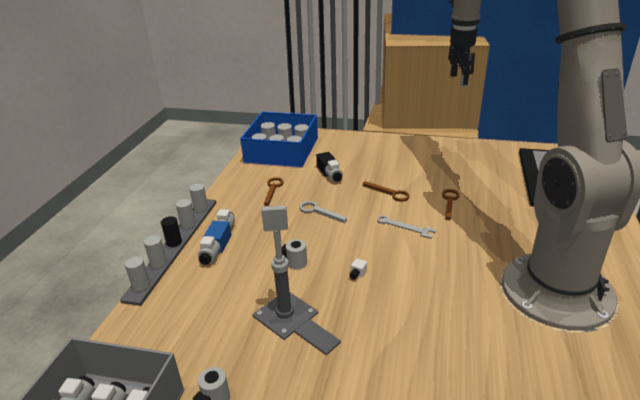

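View pics/top0.png

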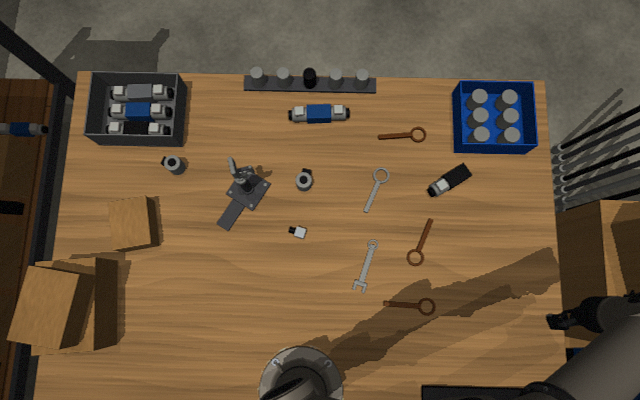

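The steel spanner is at side (308,207)–(346,219) and top (381,175)–(366,211). The other three ring spanners are brown look-alikes, and the steel piece at top (366,265) is the wrench. The stand is at side (283,300) and top (247,185). I'll enlarge these and triangulate.

```bash
cat > h.py <<'E'
import numpy as np, cv2
from station import bot, imaging, nets
def save(p,name,box=None,k=1):
    im=cv2.cvtColor(p["image"],cv2.COLOR_RGB2BGR)
    if box: im=im[box[1]:box[3],box[0]:box[2]]
    if k!=1: im=cv2.resize(im,None,fx=k,fy=k,interpolation=cv2.INTER_CUBIC)
    cv2.imwrite("pics/"+name,im)
def P(p):
    K=np.array([[p["fx"],0,p["cx"]],[0,p["fy"],p["cy"]],[0,0,1]])
    return K@np.array(p["view"])[:3]
def proj(p,X):
    u=P(p)@np.append(X,1); return u[:2]/u[2]
def ray(p,uv):
    V=np.array(p["view"]); R=V[:3,:3]; c=-R.T@V[:3,3]
    d=R.T@np.array([(uv[0]-p["cx"])/p["fx"],(uv[1]-p["cy"])/p["fy"],1]); return c,d
def onz(p,uv,z):
    c,d=ray(p,uv); return c+d*(z-c[2])/d[2]
def tri(p1,u1,p2,u2):
    X=cv2.triangulatePoints(P(p1),P(p2),np.array(u1,float).reshape(2,1),np.array(u2,float).reshape(2,1))
    X=(X[:3]/X[3]).ravel()
    return X,np.linalg.norm(proj(p1,X)-u1),np.linalg.norm(proj(p2,X)-u2)
E
python3 - <<'E'
from h import *
s=imaging.read_camera("side");t=imaging.read_camera("top")
save(s,"s1.png",(240,180,360,360),4);save(t,"t1.png",(200,140,400,240),4)
for a,u,v in [("foot",(282.2,314.6),(250.1,189)),("wing",(273.9,218.3),(234.3,166.1)),("bend",(280.1,250),(246.5,173.4)),("handle",(326.2,212.9),(375.4,197)),("eye",(308.3,206.4),(384.7,180.7)),("coil",(300.9,254.6),(302.9,186.2)),("wrench",(406.6,223.8),(364.2,265.4))]:
    X,e1,e2=tri(s,u,t,v); print(a,X.round(4),round(e1,1),round(e2,1))
print(onz(s,(326.2,212.9),.007),onz(t,(375.4,197),.007))
print(onz(s,(308.3,206.4),.005),onz(t,(384.7,180.7),.005))
E
```

```text
foot [ 0.5768  0.1735 -0.0057] 1.4 1.2
wing [0.5753 0.1747 0.2468] 0.5 0.5
bend [0.5775 0.1578 0.1587] 1.2 1.1
handle [ 0.5622 -0.2087  0.001 ] 2.0 2.2
eye [ 0.6178 -0.2372 -0.003 ] 2.8 3.2
coil [0.5789 0.0104 0.0282] 0.3 0.3
wrench [ 0.347  -0.1748  0.0153] 0.5 0.5
[ 0.56582061 -0.20106556  0.007     ] [ 0.55429234 -0.20854198  0.007     ]
[ 0.62289889 -0.22712794  0.005     ] [ 0.6059617  -0.23708774  0.005     ]
```

View pics/s1.png

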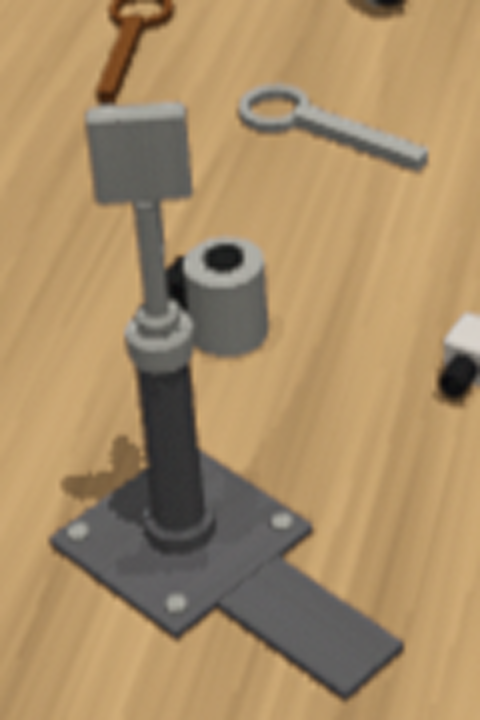

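View pics/t1.png

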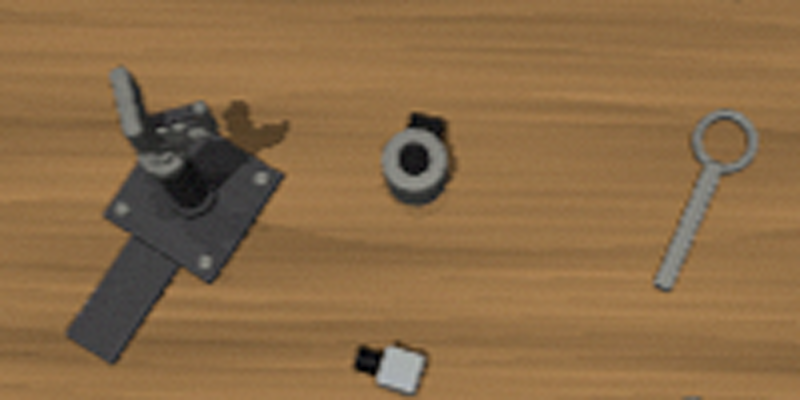

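Run:
```python
from h import *
s=imaging.read_camera("side");t=imaging.read_camera("top")
save(s,"s2.png",(245,275,345,355),8);save(t,"t2.png",(205,150,285,235),7)
save(t,"t3.png",(355,160,395,220),10);save(s,"s3.png",(290,190,360,230),10)
```

```text
(no output)
```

View pics/s2.png

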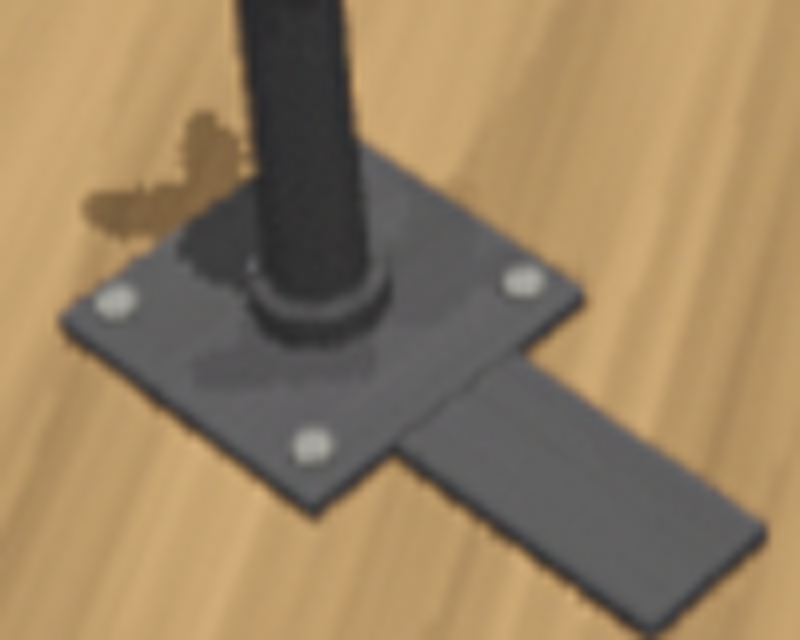

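View pics/t2.png

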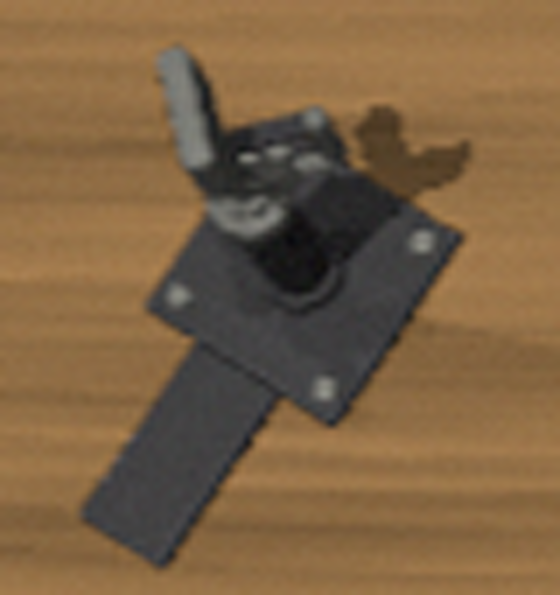

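View pics/t3.png

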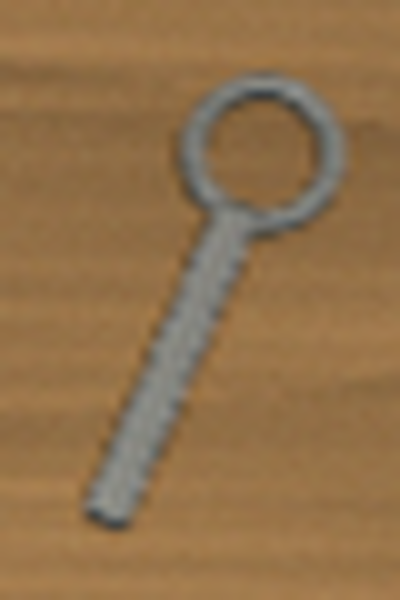

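View pics/s3.png

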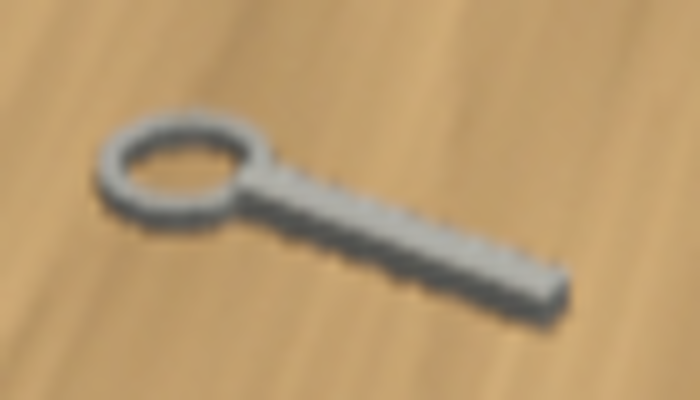

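```bash
cat > fit1.py <<'E'
from h import *
from scipy.optimize import least_squares
s=imaging.read_camera("side");t=imaging.read_camera("top")
f=lambda u,k,o:(np.array(u)+.5)/k-.5+np.array(o)
S=lambda u:f(u,8,(245,275)); T=lambda u:f(u,7,(205,150))
obs=[(s,S((62,320)),(50,50)),(s,S((314,510)),(-50,50)),(s,S((583,297)),(-50,-50)),(s,S((766,530)),(-140,-22)),(s,S((652,630)),(-140,22)),
(t,T((147,306)),(-50,50)),(t,T((333,422)),(-50,-50)),(t,T((463,235)),(50,-50)),(t,T((82,516)),(-140,22)),(t,T((165,568)),(-140,-22))]
def res(p,sel=(0,1)):
    c,n=np.cos(p[2]),np.sin(p[2]);r=[]
    for cam,u,(x,y) in obs:
        if (0 if cam is s else 1) not in sel: continue
        X=[p[0]+(c*x-n*y)/1e3,p[1]+(n*x+c*y)/1e3,.008]
        r+=list(proj(cam,X)-u)
    return np.array(r)
for sel in [(0,),(1,),(0,1)]:
    o=least_squares(res,[.577,.174,-.59],args=(sel,)); print(sel,o.x.round(4),np.degrees(o.x[2]).round(1),np.abs(o.fun).max().round(2))
P0=o.x
# wing
obw=[(s,f((90,112),4,(240,180)),(23,25)),(s,f((183,105),4,(240,180)),(-23,25)),(s,f((190,195),4,(240,180)),(-23,-25)),(s,f((98,202),4,(240,180)),(23,-25))]
def rw(p):
    r=[]
    a=p[0]+np.pi # mouth angle p0 ; +x dir = a
    ex=np.array([np.cos(a),np.sin(a)]);ey=np.array([-ex[1],ex[0]])
    for cam,u,(y,z) in obw:
        xy=p[1:3]+ex*.006+ey*y*sgn/1e3
        r+=list(proj(cam,[*xy,p[3]+z/1e3])-u)
    top=np.array([*p[1:3],p[3]+.025])
    for e,u in ((1,(174,50)),(-1,(200,166))):
        q=top.copy(); q[:2]+=ey*.023*e*sgn2
        r+=list(proj(t,q)-T(u))
    return np.array(r)
for sgn in (1,-1):
  for sgn2 in (1,-1):
    o=least_squares(rw,[-1.3,P0[0],P0[1],.25]); 
    print(sgn,sgn2,o.x.round(4),np.degrees(o.x[0]).round(1),o.cost.round(1),o.fun.round(1))
# spanner
for nm,us,ut,z in (("eye",f((186,158),10,(290,190)),f((263,154),10,(355,160)),.01),("tail",f((556,283),10,(290,190)),f((110,510),10,(355,160)),.014)):
    a,b=onz(s,us,z),onz(t,ut,z); print(nm,a.round(4),b.round(4),tri(s,us,t,ut)[0].round(4))
E
python3 fit1.py
```

```text
(0,) [ 0.571   0.1795 -0.541 ] -31.0 1.08
(1,) [ 0.5732  0.1771 -0.5325] -30.5 0.57
(0, 1) [ 0.572   0.1785 -0.536 ] -30.7 1.36
1 1 [-4.4363  0.5723  0.1777  0.2451] -254.2 1.9 [-1.2  0.1  0.5  0.4  0.8 -0.2 -0.5 -0.4 -0.1 -0.2  0.2  0.7]
1 -1 [-4.222   0.5714  0.177   0.2448] -241.9 305.0 [ -1.2   1.7   0.1  -1.    0.4  -1.6  -0.5   1.2   6.1  17.   -5.4 -15.7]
-1 1 [-0.9958  0.5729  0.1762  0.2517] -57.1 306.7 [ -0.7   2.2   0.5  -1.6   0.8  -1.9   0.1   2.    6.7  15.3  -6.3 -16.7]
-1 -1 [-1.2935  0.5714  0.1763  0.2525] -74.1 2.3 [-1.3  0.1  0.9  0.2  1.2 -0.  -0.5 -0.2 -0.1 -0.6  0.2  0.3]
eye [ 0.6225 -0.2249  0.01  ] [ 0.6224 -0.2248  0.01  ] [ 0.6224 -0.2248  0.0101]
tail [ 0.5085 -0.1766  0.014 ] [ 0.5109 -0.1783  0.014 ] [ 0.5099 -0.1785  0.0127]
```

```bash
cat >> h.py <<'E'
from scipy.spatial.transform import Rotation as Ro
def cur():
    o=bot.get_obs(); q=o["tool_rot"]; return np.array(o["eef_pos"]),Ro.from_quat([q[1],q[2],q[3],q[0]]),o
def down(yaw_deg):
    c,s=np.cos(np.radians(yaw_deg)),np.sin(np.radians(yaw_deg))
    return Ro.from_matrix(np.array([[c,s,0],[s,-c,0],[0,0,-1]]))
def yaw(R): x=R.as_matrix()[:,0]; return np.degrees(np.arctan2(x[1],x[0]))
def plan(goals,hand,p=None,R=None):
    """goals: (pos,Rot,N)"""
    if p is None: p,R,_=cur()
    for g,Rg,N in goals:
        w=(R.inv()*Rg).as_rotvec()/N
        A=sum((R*Ro.from_rotvec(k*w)).as_matrix() for k in range(N))
        d=np.linalg.solve(A,np.array(g)-p)
        r=np.r_[d/.12,np.degrees(w)/4].round(3)
        bad="" if np.abs(r).max()<=1 and np.linalg.norm(d)<.0417 else " BAD"
        print(f"{N}x: {hand} "+" ".join(f"{v:g}" for v in r)+bad)
        d,w=r[:3]*.12,np.radians(r[3:]*4)
        for k in range(N): p=p+R.apply(d); R=R*Ro.from_rotvec(w)
        print("   ->",p.round(4),"yaw",yaw(R).round(1))
def st():
    p,R,o=cur(); print("t",round(o["t"],2),"p",p.round(4),"yaw",yaw(R).round(2),"tilt",np.degrees(np.arccos(-R.as_matrix()[2,2])).round(2),"F",np.round(o["contact_force"],2),"T",np.round(o["torque"],3),"w",round(o["gripper_width"],3),"q",np.round(o["q"],2))
E
python3 - <<'E'
from h import *
st()
plan([((.38,-.50,.32),down(-21.5),12),((.52,-.25,.36),down(26),12),((.60,.0,.36),down(70),11),((.572,.177,.33),down(105.8),10)],-1)
E
```

```text
t 1.1 p [ 0.2383 -0.6316  0.2313] yaw -69.33 tilt 0.0 F [-0.56 -0.18  0.42] T [ 0.005 -0.019  0.002] w 1.0 q [ 1.1   0.48  0.02  1.56 -0.01  1.11 -0.08]
12x: -1 -0.001 -0.138 -0.062 -0 -0 -0.996
   -> [ 0.3795 -0.4999  0.3206] yaw -21.5
12x: -1 0.101 -0.178 -0.027 0 -0 -0.99
   -> [ 0.5197 -0.2502  0.3595] yaw 26.0
11x: -1 0.183 -0.09 -0 0 -0 -1
   -> [ 6.000e-01 -1.000e-04  3.595e-01] yaw 70.0
10x: -1 0.148 -0.034 0.025 0 0 -0.895
   -> [0.5718 0.177  0.3295] yaw 105.8
```

Emit:
apply_moves(moves="-1 0 -0.138 -0.062 0 0 -1; -1 0 -0.138 -0.062 0 0 -1; -1 0 -0.138 -0.062 0 0 -1; -1 0 -0.138 -0.062 0 0 -1; -1 0 -0.138 -0.062 0 0 -1; -1 0 -0.138 -0.062 0 0 -1; -1 0 -0.138 -0.062 0 0 -1; -1 0 -0.138 -0.062 0 0 -1; -1 0 -0.138 -0.062 0 0 -1; -1 0 -0.138 -0.062 0 0 -1; -1 0 -0.138 -0.062 0 0 -1; -1 0 -0.138 -0.062 0 0 -1")

```text
t: 2.1
eef_pos: [0.3807, -0.5, 0.3209]
tool_rot: [0.0, 0.983, -0.183, 0.0]
contact_force: [0.7, -0.0, -0.2]
gripper_width: 1.001
```

Emit:
apply_moves(moves="-1 0.1 -0.178 -0.027 0 0 -1; -1 0.1 -0.178 -0.027 0 0 -1; -1 0.1 -0.178 -0.027 0 0 -1; -1 0.1 -0.178 -0.027 0 0 -1; -1 0.1 -0.178 -0.027 0 0 -1; -1 0.1 -0.178 -0.027 0 0 -1; -1 0.1 -0.178 -0.027 0 0 -1; -1 0.1 -0.178 -0.027 0 0 -1; -1 0.1 -0.178 -0.027 0 0 -1; -1 0.1 -0.178 -0.027 0 0 -1; -1 0.1 -0.178 -0.027 0 0 -1; -1 0.1 -0.178 -0.027 0 0 -1")

```text
t: 3.1
eef_pos: [0.5186, -0.2473, 0.3593]
tool_rot: [-0.0, 0.972, 0.234, 0.0]
contact_force: [-0.1, -0.4, -0.2]
gripper_width: 1.0
```

Run:
```python
from h import *
st()
plan([((.60,.0,.36),down(70),11),((.572,.177,.33),down(105.8),10)],-1)
```

```text
t 3.1 p [ 0.5186 -0.2473  0.3593] yaw 27.09 tilt 0.05 F [-0.05 -0.45 -0.16] T [ 0.019 -0.048 -0.002] w 1.0 q [ 0.72  0.25 -0.47  1.61  0.12  1.31  0.7 ]
11x: -1 0.183 -0.086 -0 -0.001 -0.001 -0.975
   -> [6.002e-01 4.000e-04 3.594e-01] yaw 70.0
10x: -1 0.148 -0.034 0.024 0 0 -0.895
   -> [0.5721 0.1775 0.3305] yaw 105.8
```

Emit:
apply_moves(moves="-1 0.183 -0.086 0 0 0 -0.975; -1 0.183 -0.086 0 0 0 -0.975; -1 0.183 -0.086 0 0 0 -0.975; -1 0.183 -0.086 0 0 0 -0.975; -1 0.183 -0.086 0 0 0 -0.975; -1 0.183 -0.086 0 0 0 -0.975; -1 0.183 -0.086 0 0 0 -0.975; -1 0.183 -0.086 0 0 0 -0.975; -1 0.183 -0.086 0 0 0 -0.975; -1 0.183 -0.086 0 0 0 -0.975; -1 0.183 -0.086 0 0 0 -0.975")

```text
t: 4.02
eef_pos: [0.6009, -0.0001, 0.3591]
tool_rot: [-0.0, 0.819, 0.573, 0.0]
contact_force: [-0.1, 0.3, 0.3]
gripper_width: 1.002
```

Emit:
apply_moves(moves="-1 0.148 -0.034 0.024 0 0 -0.895; -1 0.148 -0.034 0.024 0 0 -0.895; -1 0.148 -0.034 0.024 0 0 -0.895; -1 0.148 -0.034 0.024 0 0 -0.895; -1 0.148 -0.034 0.024 0 0 -0.895; -1 0.148 -0.034 0.024 0 0 -0.895; -1 0.148 -0.034 0.024 0 0 -0.895; -1 0.148 -0.034 0.024 0 0 -0.895; -1 0.148 -0.034 0.024 0 0 -0.895; -1 0.148 -0.034 0.024 0 0 -0.895; -1 0 0 0 0 0 0")

```text
t: 4.93
eef_pos: [0.5711, 0.1789, 0.3301]
tool_rot: [-0.001, 0.602, 0.799, 0.0]
contact_force: [-0.5, 1.0, 0.1]
gripper_width: 1.001
```

Run:
```python
from h import *
st()
s=imaging.read_camera("side");t=imaging.read_camera("top")
save(s,"s4.png",(200,60,360,220),4);save(t,"t4.png",(170,100,290,220),5)
plan([((.572,.177,.236),down(105.8),6)],-1)
```

```text
t 4.93 p [0.5711 0.1789 0.3301] yaw 106.0 tilt 0.13 F [-0.45  1.02  0.13] T [ 0.075  0.118 -0.039] w 1.001 q [ 0.24  0.4  -0.87  1.58  0.31  1.31  1.18]
6x: -1 0.003 -0.001 0.131 -0.001 0 -0.013
   -> [0.5721 0.1767 0.2361] yaw 105.8
```

View pics/s4.png

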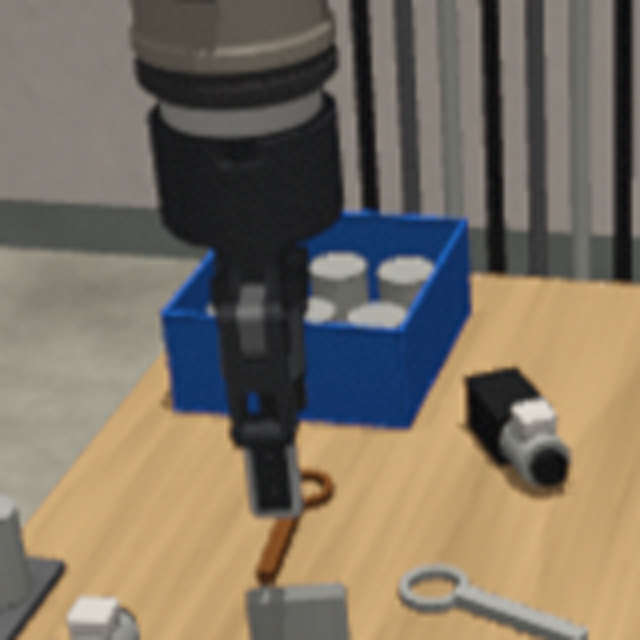

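View pics/t4.png

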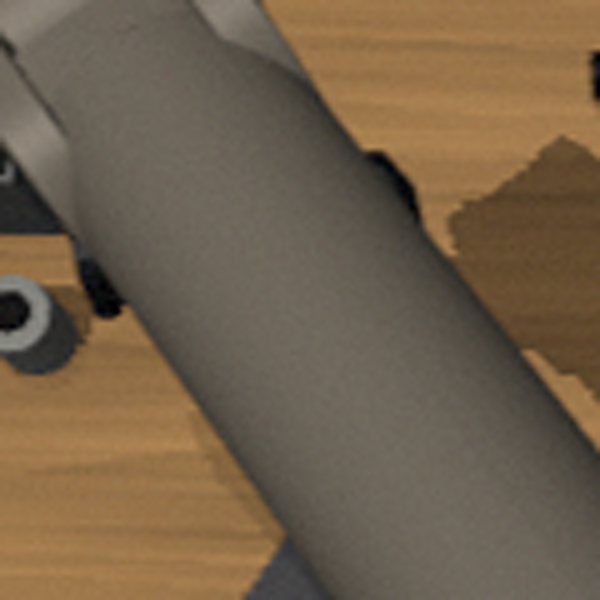

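Emit:
apply_moves(moves="-1 0.003 -0.001 0.13 0 0 0; -1 0.003 -0.001 0.13 0 0 0; -1 0.003 -0.001 0.13 0 0 0; -1 0.003 -0.001 0.13 0 0 0; -1 0.003 -0.001 0.13 0 0 0; -1 0.003 -0.001 0.13 0 0 0; -1 0 0 0 0 0 0; -1 0 0 0 0 0 0")

```text
t: 5.7
eef_pos: [0.5727, 0.1748, 0.2366]
tool_rot: [-0.0, 0.607, 0.795, -0.001]
contact_force: [0.6, -0.6, -0.1]
gripper_width: 0.999
```

Run:
```python
from h import *
st()
s=imaging.read_camera("side")
save(s,"s5.png",(210,120,350,260),4)
```

```text
t 5.7 p [0.5727 0.1748 0.2366] yaw 105.27 tilt 0.09 F [ 0.64 -0.58 -0.12] T [ 0.021 -0.059 -0.071] w 0.999 q [ 0.22  0.47 -0.83  1.7   0.38  1.15  1.12]
```

View pics/s5.png

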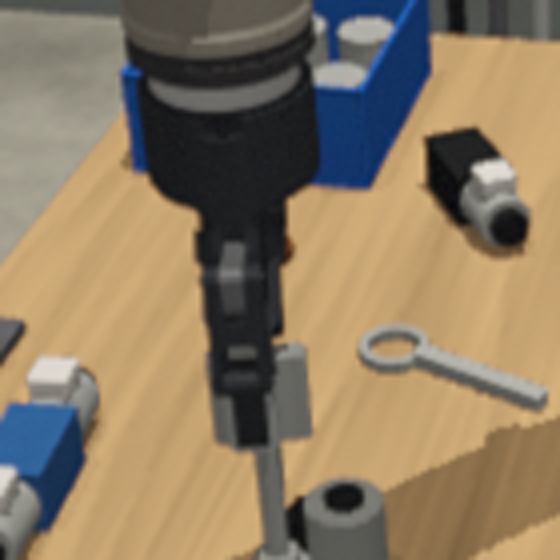

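Run:
```python
from h import *
p,R,o=cur(); print(p)
s=imaging.read_camera("side")
f=lambda X:((proj(s,X)-[210,120]+.5)*4-.5).round(0)
for x in (-.042,0,.042): print("pad tip",x,f(p+R.apply([x,0,-.013])))
w=np.array([.572,.1775,.2495]);a=np.radians(105.8);ex=np.array([np.cos(a),np.sin(a),0]);ey=np.array([-np.sin(a),np.cos(a),0])
for e in (-1,1):
  for z in (-.025,.025): print("wing",f(w+ex*.006+ey*.023*e+[0,0,z]))
```

```text
[0.57310466 0.17538764 0.23756851]
pad tip -0.042 [262. 339.]
pad tip 0 [258. 389.]
pad tip 0.042 [255. 442.]
wing [214. 448.]
wing [203. 359.]
wing [313. 442.]
wing [305. 353.]
```

Emit:
apply_moves(moves="1 0 0 0 0 0 0; 1 0 0 0 0 0 0; 1 0 0 0 0 0 0; 1 0 0 0 0 0 0; 1 0 0 0 0 0 0; 1 0 0 0 0 0 0; 1 0 0 0 0 0 0; 1 0 0 0 0 0 0; 1 0 0 0 0 0 0; 1 0 0 0 0 0 0", force=80)

```text
t: 6.63
eef_pos: [0.572, 0.1777, 0.2374]
tool_rot: [-0.001, 0.606, 0.796, 0.001]
contact_force: [-2.0, 5.9, 1.0]
gripper_width: 0.129
```

Run:
```python
from h import *
st()
s=imaging.read_camera("side")
save(s,"s6.png",(210,120,350,260),4)
```

```text
t 6.63 p [0.572  0.1777 0.2374] yaw 105.45 tilt 0.12 F [-2.02  5.92  0.99] T [0.927 0.366 0.047] w 0.129 q [ 0.22  0.47 -0.84  1.7   0.38  1.14  1.12]
```

View pics/s6.png

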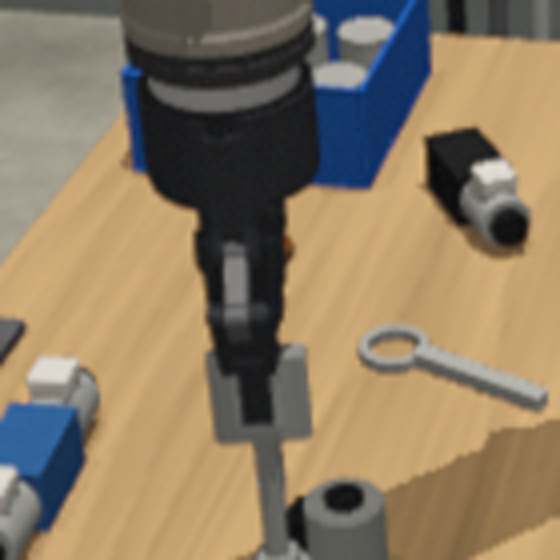

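Emit:
apply_moves(moves="1 0 0 0 0 0 1; 1 0 0 0.001 0 0 1; 1 0 0 0 0 0 1; 1 0 0 0.001 0 0 1; 1 0 0 0 0 0 1; 1 0 0 0.001 0 0 1; 1 0 0 0 0 0 1; 1 0 0 0.001 0 0 1; 1 0 0 0 0 0 1; 1 0 0 0.001 0 0 1")

```text
t: 7.52
eef_pos: [0.572, 0.1775, 0.2369]
tool_rot: [-0.001, 0.842, 0.539, 0.0]
contact_force: [-1.9, 4.2, 3.1]
gripper_width: 0.129
```

Run:
```python
from h import *
st()
```

```text
t 7.52 p [0.572  0.1775 0.2369] yaw 65.28 tilt 0.08 F [-1.88  4.21  3.14] T [0.747 0.559 0.18 ] w 0.129 q [ 0.12  0.43 -0.69  1.7   0.3   1.12  0.48]
```

Torque is 0.18 N m, as it should be, so the hook is turning. I'll carry on.

Emit:
apply_moves(moves="1 0 0 0 0 0 1; 1 0 0 0.001 0 0 1; 1 0 0 0 0 0 1; 1 0 0 0.001 0 0 1; 1 0 0 0 0 0 1; 1 0 0 0.001 0 0 1; 1 0 0 0 0 0 1; 1 0 0 0.001 0 0 1; 1 0 0 0 0 0 1; 1 0 0 0.001 0 0 1")

```text
t: 8.35
eef_pos: [0.5718, 0.1774, 0.2365]
tool_rot: [-0.001, 0.976, 0.219, -0.0]
contact_force: [-3.3, 3.6, 4.0]
gripper_width: 0.131
```

Emit:
apply_moves(moves="1 0 0 0 0 0 1; 1 0 0 0.001 0 0 1; 1 0 0 0 0 0 1; 1 0 0 0.001 0 0 1; 1 0 0 0 0 0 1; 1 0 0 0.001 0 0 1; 1 0 0 0 0 0 1; 1 0 0 0.001 0 0 1; 1 0 0 0 0 0 1; 1 0 0 0.001 0 0 1; 1 0 0 0 0 0 0")

```text
t: 9.27
eef_pos: [0.5716, 0.1774, 0.236]
tool_rot: [-0.0, 0.992, -0.129, -0.0]
contact_force: [-3.9, 3.2, 5.3]
gripper_width: 0.127
```

Run:
```python
from h import *
st()
s=imaging.read_camera("side");t=imaging.read_camera("top")
save(s,"s7.png",(210,160,350,360),4);save(t,"t7.png",(190,120,290,240),5)
```

```text
t 9.27 p [0.5716 0.1774 0.236 ] yaw -14.77 tilt 0.08 F [-3.92  3.21  5.32] T [ 0.804  1.026 -0.18 ] w 0.127 q [-0.09  0.38 -0.41  1.72  0.17  1.08 -0.81]
```

View pics/s7.png

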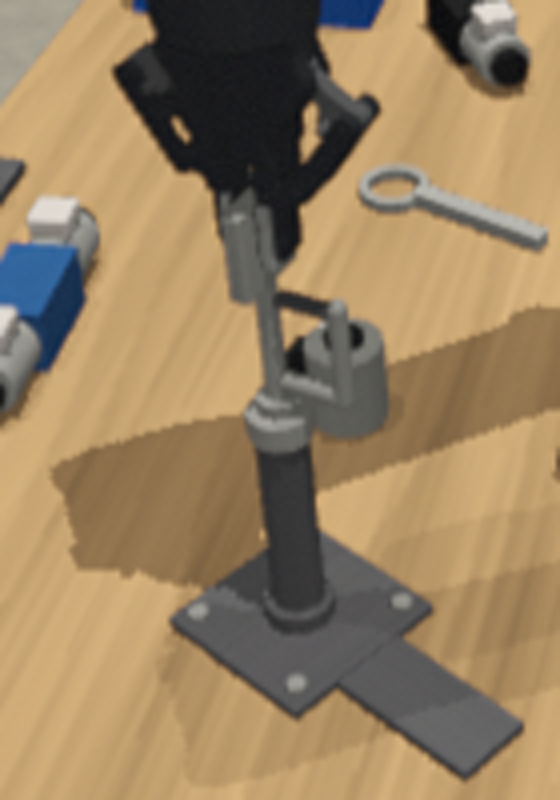

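View pics/t7.png

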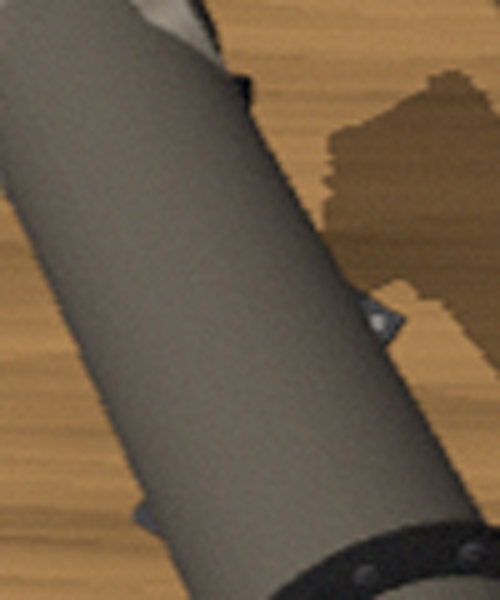

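Emit:
apply_moves(moves="1 0 0 0 0 0 1; 1 0 0 0.001 0 0 1; 1 0 0 0 0 0 1; 1 0 0 0.001 0 0 1; 1 0 0 0 0 0 0; 1 0 0 0 0 0 0")

```text
t: 9.87
eef_pos: [0.5715, 0.1775, 0.2358]
tool_rot: [-0.001, 0.965, -0.264, -0.001]
contact_force: [-4.9, 3.5, 5.6]
gripper_width: 0.132
```

Run:
```python
from h import *
st()
s=imaging.read_camera("side")
save(s,"s8.png",(255,200,335,300),8)
```

```text
t 9.87 p [0.5715 0.1775 0.2358] yaw -30.59 tilt 0.09 F [-4.94  3.54  5.65] T [ 0.855  1.036 -0.195] w 0.132 q [-0.13  0.37 -0.35  1.72  0.14  1.07 -1.06]
```

View pics/s8.png

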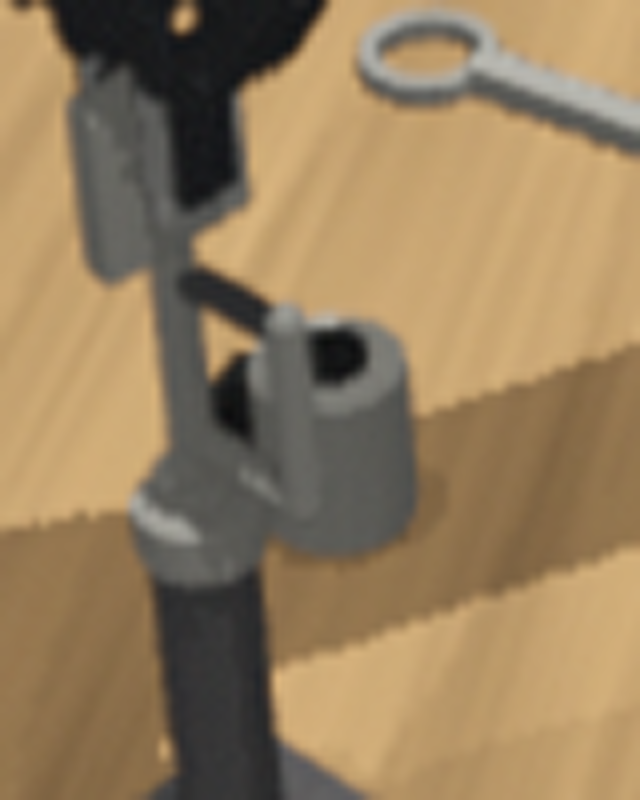

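Run:
```python
from h import *
s=imaging.read_camera("side")
for a in (141,149.3,157):
  d=np.array([np.cos(np.radians(a)),np.sin(np.radians(a))])
  print(a,[(((proj(s,[*(np.array([.572,.1778])+d*r),z])-[255,200]+.5)*8-.5)).round(0).tolist() for r,z in ((.039,.223),(.039,.165),(0,.165),(0,.215))])
```

```text
141 [[264.0, 316.0], [282.0, 512.0], [190.0, 434.0], [172.0, 268.0]]
149.3 [[283.0, 306.0], [301.0, 501.0], [190.0, 434.0], [172.0, 268.0]]
157 [[298.0, 295.0], [316.0, 490.0], [190.0, 434.0], [172.0, 268.0]]
```

Emit:
apply_moves(moves="-1 0 0 0 0 0 0; -1 0 0 0 0 0 0; -1 0 0 0 0 0 0; -1 0 0 0 0 0 0; -1 0 0 0 0 0 0; -1 0 0 0 0 0 0")

```text
t: 10.47
eef_pos: [0.5725, 0.1757, 0.2349]
tool_rot: [0.0, 0.964, -0.264, -0.0]
contact_force: [-0.1, -0.3, -0.1]
gripper_width: 0.957
```

Emit:
apply_moves(moves="-1 0 0 -0.15 0 0 0; -1 0 0 -0.2 0 0 0; -1 0 0 -0.2 0 0 0; -1 0 0 -0.2 0 0 0; -1 0 0 -0.2 0 0 0; -1 0 0 -0.1 0 0 0")

```text
t: 10.97
eef_pos: [0.5733, 0.1764, 0.3643]
tool_rot: [-0.001, 0.964, -0.264, 0.002]
contact_force: [-0.1, 1.0, 0.9]
gripper_width: 0.999
```

Run:
```python
from h import *
st()
plan([((.60,.02,.36),down(-30.7),6),((.558,-.198,.15),down(67.3),12)],-1)
plan([((.60,.02,.36),down(-30.7),6),((.558,-.198,.15),down(-112.7),12)],-1)
```

```text
t 10.97 p [0.5733 0.1764 0.3643] yaw -30.64 tilt 0.24 F [-0.06  0.99  0.94] T [ 0.002 -0.036 -0.064] w 0.999 q [-0.12  0.28 -0.36  1.55  0.1   1.32 -1.03]
6x: -1 0.143 0.168 0.006 -0.007 -0.006 0.003
   -> [0.6002 0.0199 0.3599] yaw -30.7
12x: -1 -0.074 0.158 0.146 0 -0 -2.042 BAD
   -> [ 0.5584 -0.198   0.1496] yaw 67.3
6x: -1 0.143 0.168 0.006 -0.007 -0.006 0.003
   -> [0.6002 0.0199 0.3599] yaw -30.7
12x: -1 0.141 0.091 0.146 -0 -0 1.708 BAD
   -> [ 0.5575 -0.1977  0.1496] yaw -112.7
```

Run:
```python
from h import *
plan([((.61,0.0,.36),down(17),12),((.567,-.2016,.12),down(65),12)],-1)
```

```text
12x: -1 0.045 0.121 0.003 -0.002 -0.005 -0.992
   -> [ 6.096e-01 -5.000e-04  3.598e-01] yaw 17.0
12x: -1 -0.114 0.093 0.167 -0 0 -1
   -> [ 0.5674 -0.2019  0.1193] yaw 65.0
```

Emit:
apply_moves(moves="-1 0.045 0.121 0 0 0 -1; -1 0.045 0.121 0 0 0 -1; -1 0.045 0.121 0 0 0 -1; -1 0.045 0.121 0 0 0 -1; -1 0.045 0.121 0 0 0 -1; -1 0.045 0.121 0 0 0 -1; -1 0.045 0.121 0 0 0 -1; -1 0.045 0.121 0 0 0 -1; -1 0.045 0.121 0 0 0 -1; -1 0.045 0.121 0 0 0 -1; -1 0.045 0.121 0 0 0 -1; -1 0.045 0.121 0 0 0 -1")

```text
t: 11.97
eef_pos: [0.6092, -0.0017, 0.3604]
tool_rot: [0.0, 0.988, 0.153, -0.0]
contact_force: [0.9, 0.9, -0.0]
gripper_width: 0.998
```

Emit:
apply_moves(moves="-1 -0.114 0.093 0.167 0 0 -1; -1 -0.114 0.093 0.167 0 0 -1; -1 -0.114 0.093 0.167 0 0 -1; -1 -0.114 0.093 0.167 0 0 -1; -1 -0.114 0.093 0.167 0 0 -1; -1 -0.114 0.093 0.167 0 0 -1; -1 -0.114 0.093 0.167 0 0 -1; -1 -0.114 0.093 0.167 0 0 -1; -1 -0.114 0.093 0.167 0 0 -1; -1 -0.114 0.093 0.167 0 0 -1; -1 -0.114 0.093 0.167 0 0 -1; -1 -0.114 0.093 0.167 0 0 -1")

```text
t: 12.97
eef_pos: [0.5678, -0.2033, 0.119]
tool_rot: [-0.0, 0.841, 0.541, -0.0]
contact_force: [0.2, 0.3, 0.1]
gripper_width: 1.004
```

Run:
```python
from h import *
st()
plan([((.567,-.2016,.05),down(67.3),6),((.567,-.2016,.006),down(67.3),5)],-1)
s=imaging.read_camera("side");t=imaging.read_camera("top")
save(s,"s9.png",(250,120,370,250),5);save(t,"t9.png",(220,150,280,230),7)
```

```text
t 12.97 p [ 0.5678 -0.2033  0.119 ] yaw 65.56 tilt 0.05 F [0.24 0.25 0.09] T [-0.014 -0.042  0.004] w 1.004 q [ 0.56  0.52 -0.42  1.81  0.27  0.87  1.15]
6x: -1 0.002 -0.002 0.096 -0.002 0.001 -0.072
   -> [ 0.5671 -0.2014  0.0499] yaw 67.3
5x: -1 -0 0 0.073 0 -0 -0.001
   -> [ 0.5671 -0.2014  0.0061] yaw 67.3
```

View pics/s9.png

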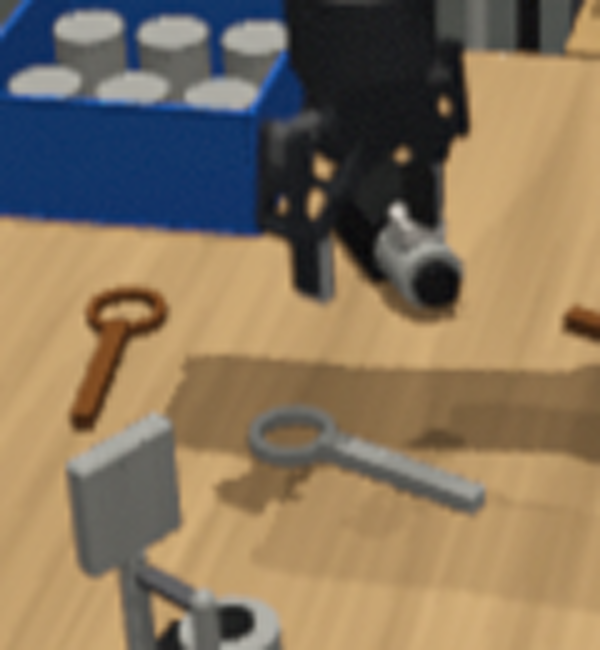

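View pics/t9.png

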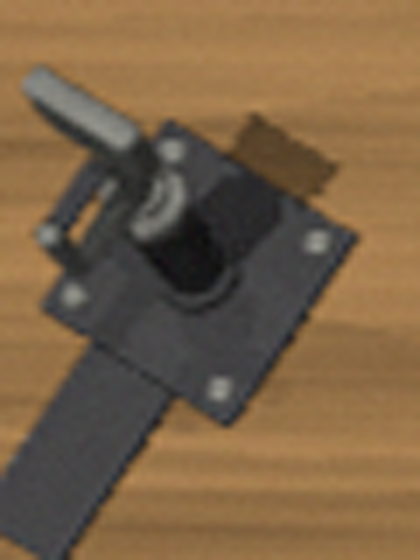

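Emit:
apply_moves(moves="-1 0.002 -0.002 0.096 0 0 -0.07; -1 0.002 -0.002 0.096 0 0 -0.07; -1 0.002 -0.002 0.096 0 0 -0.07; -1 0.002 -0.002 0.096 0 0 -0.07; -1 0.002 -0.002 0.096 0 0 -0.07; -1 0.002 -0.002 0.096 0 0 -0.07; -1 0 0 0 0 0 0")

```text
t: 13.65
eef_pos: [0.5661, -0.1997, 0.0487]
tool_rot: [-0.002, 0.833, 0.553, -0.001]
contact_force: [-0.5, 0.2, -0.7]
gripper_width: 0.998
```

Run:
```python
from h import *
st()
plan([((.567,-.2016,.006),down(67.3),5)],-1)
s=imaging.read_camera("side");t=imaging.read_camera("top")
save(s,"s10.png",(280,140,370,240),6);save(t,"t10.png",(330,140,430,230),6)
```

```text
t 13.65 p [ 0.5661 -0.1997  0.0487] yaw 67.11 tilt 0.23 F [-0.5   0.16 -0.74] T [-0.011  0.013 -0.012] w 0.998 q [ 0.53  0.61 -0.39  1.85  0.33  0.75  1.13]
5x: -1 -0.002 0.003 0.071 -0.011 0.001 -0.01
   -> [ 0.5672 -0.2014  0.0061] yaw 67.3
```

View pics/s10.png

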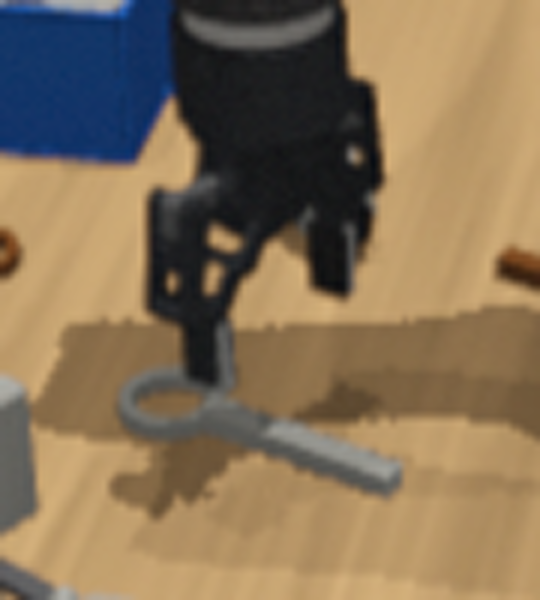

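View pics/t10.png

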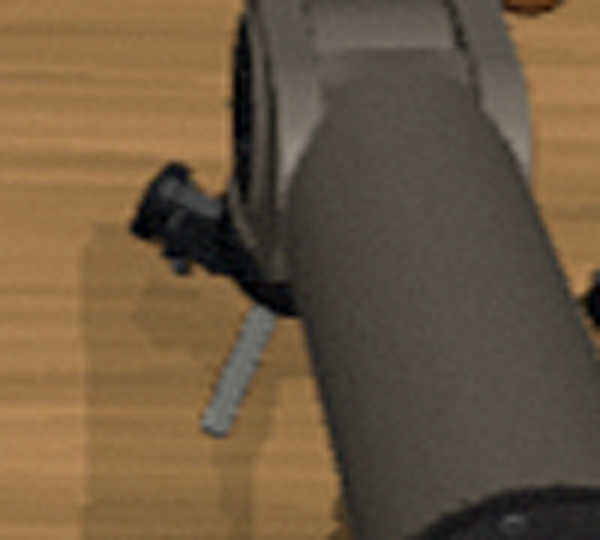

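Emit:
apply_moves(moves="-1 -0.001 0.001 0.072 0 0 0; -1 -0.001 0.001 0.072 0 0 0; -1 -0.001 0.001 0.072 0 0 0; -1 -0.001 0.001 0.072 0 0 0; -1 -0.001 0.001 0.072 0 0 0; -1 0 0 0 0 0 0", force=40)

```text
t: 14.25
eef_pos: [0.5667, -0.201, 0.006]
tool_rot: [-0.001, 0.834, 0.552, -0.001]
contact_force: [-0.1, -0.1, -0.4]
gripper_width: 0.999
```

Emit:
apply_moves(moves="1 0 0 0 0 0 0; 1 0 0 0 0 0 0; 1 0 0 0 0 0 0; 1 0 0 0 0 0 0; 1 0 0 0 0 0 0; 1 0 0 0 0 0 0; 1 0 0 0 0 0 0; 1 0 0 0 0 0 0; 1 0 0 0 0 0 0; 1 0 0 0 0 0 0", force=40)

```text
t: 15.08
eef_pos: [0.5684, -0.2014, 0.0087]
tool_rot: [0.0, 0.834, 0.552, 0.0]
contact_force: [-0.9, 0.1, 5.5]
gripper_width: 0.141
```

Run:
```python
from h import *
st()
s=imaging.read_camera("side")
save(s,"s11.png",(280,140,370,240),6)
```

```text
t 15.08 p [ 0.5684 -0.2014  0.0087] yaw 67.05 tilt 0.04 F [-0.85  0.07  5.47] T [-0.023  0.235 -0.002] w 0.141 q [ 0.51  0.67 -0.37  1.86  0.37  0.68  1.1 ]
```

View pics/s11.png

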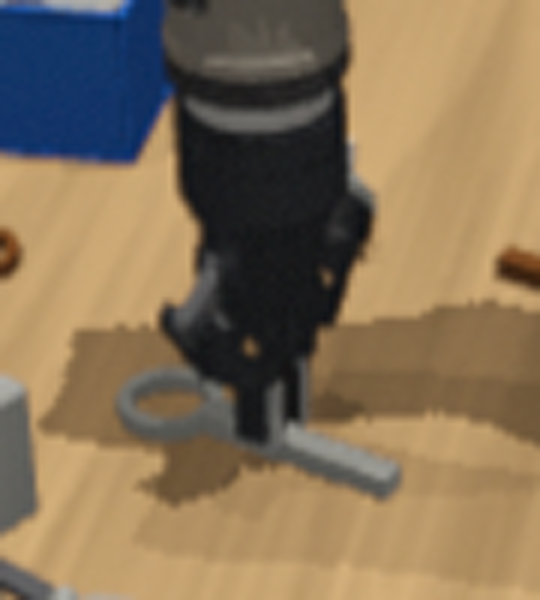

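Emit:
apply_moves(moves="1 0 0 -0.01 0 0 0; 1 0 0 0 0 0 0; 1 0 0 -0.1 0 0 0; 1 0 0 -0.3 0 0 0; 1 0 0 -0.3 0 0 0; 1 0 0 -0.3 0 0 0; 1 0 0 -0.3 0 0 0; 1 0 0 -0.1 0 0 0; 1 0 0 0 0 0 0", force=110)

```text
t: 15.88
eef_pos: [0.5703, -0.2017, 0.1818]
tool_rot: [0.003, 0.834, 0.552, 0.002]
contact_force: [0.4, 0.2, -1.8]
gripper_width: 0.113
```

Run:
```python
from h import *
st()
s=imaging.read_camera("side");t=imaging.read_camera("top")
save(s,"s12.png",(260,80,370,220),5);save(t,"t12.png",(330,120,430,210),6)
```

```text
t 15.88 p [ 0.5703 -0.2017  0.1818] yaw 67.05 tilt 0.42 F [ 0.36  0.2  -1.77] T [ 0.021  0.014 -0.002] w 0.113 q [ 0.58  0.45 -0.46  1.76  0.23  0.98  1.21]
```

View pics/s12.png

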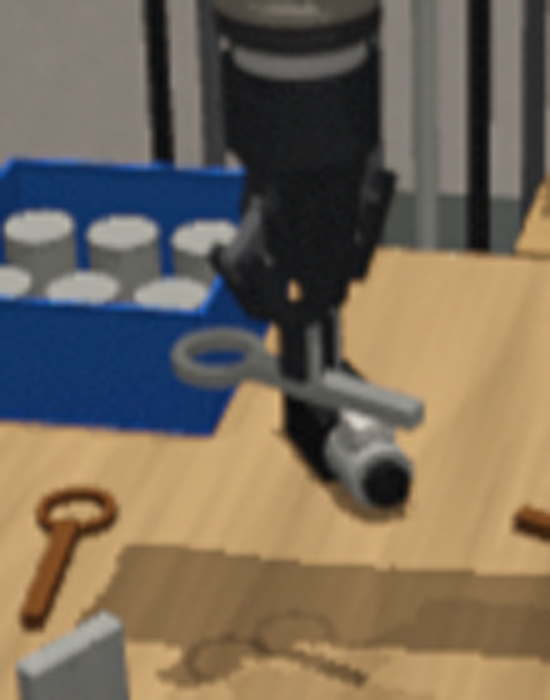

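View pics/t12.png

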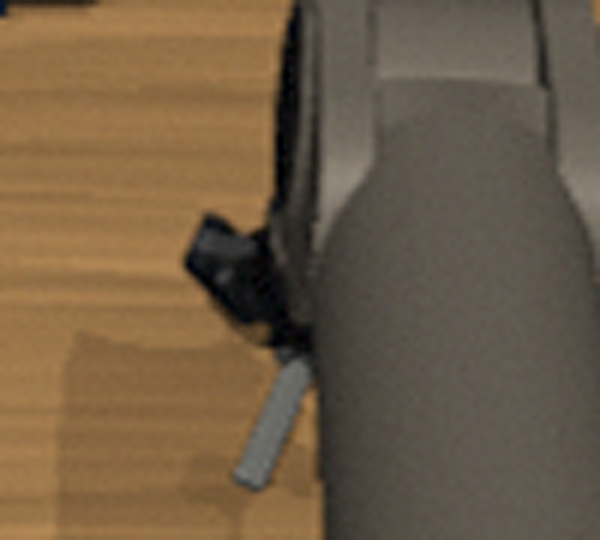

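Run:
```python
from h import *
p,R,o=cur();print(p)
s=imaging.read_camera("side")
u=(np.array([218,353])+.5)/5-.5+[260,80]
for z in (.176,.181,.186):
    X=onz(s,u,z); print(z,X,R.inv().apply(X-p))
# tail end top mid pixel
u2=(np.array([414,400])+.5)/5-.5+[260,80]
for z in (.180,.185,.19):
    X=onz(s,u2,z); print(z,X,R.inv().apply(X-p))
for d in ([0,.06,-.001],[0,.06,.004],[0,-.065,-.005]): print(d,((proj(s,p+R.apply(d))-[260,80]+.5)*5-.5).round(0))
```

```text
[ 0.56745366 -0.20130055  0.17699521]
0.176 [ 0.62947905 -0.23560518  0.176     ] [-0.00739603  0.07049344  0.00096026]
0.181 [ 0.62671307 -0.22619194  0.181     ] [ 0.00019098  0.06427243 -0.00403935]
0.186 [ 0.62394709 -0.2167787   0.186     ] [ 0.00777799  0.05805142 -0.00903896]
0.18 [ 0.51630333 -0.19327436  0.18      ] [-0.01256052 -0.05023146 -0.00297295]
0.185 [ 0.51445873 -0.18415009  0.185     ] [-0.00488023 -0.05549135 -0.00797311]
0.19 [ 0.51261414 -0.17502581  0.19      ] [ 0.00280006 -0.06075124 -0.01297328]
[0, 0.06, -0.001] [225. 360.]
[0, 0.06, 0.004] [226. 369.]
[0, -0.065, -0.005] [425. 414.]
```

Run:
```python
from h import *
st()
plan([((.55,-.03,.34),down(64),8),((.483,.2306,.32),down(59.3),10)],1)
```

```text
t 16.03 p [ 0.5668 -0.2012  0.1758] yaw 67.05 tilt 0.16 F [ 0.14  0.59 -2.59] T [0.02  0.022 0.032] w 0.108 q [ 0.58  0.45 -0.45  1.77  0.23  0.98  1.21]
8x: 1 0.155 -0.09 -0.171 -0.005 0.001 0.095
   -> [ 0.5494 -0.0301  0.3401] yaw 64.0
10x: 1 0.166 -0.151 0.017 0 0 0.118
   -> [0.4835 0.2309 0.3196] yaw 59.3
```

Emit:
apply_moves(moves="1 0.155 -0.09 -0.17 0 0 0.095; 1 0.155 -0.09 -0.17 0 0 0.095; 1 0.155 -0.09 -0.17 0 0 0.095; 1 0.155 -0.09 -0.17 0 0 0.095; 1 0.155 -0.09 -0.17 0 0 0.095; 1 0.155 -0.09 -0.17 0 0 0.095; 1 0.155 -0.09 -0.17 0 0 0.095; 1 0.155 -0.09 -0.17 0 0 0.095")

```text
t: 16.7
eef_pos: [0.5493, -0.0293, 0.339]
tool_rot: [-0.001, 0.848, 0.53, -0.002]
contact_force: [0.8, 0.1, -1.7]
gripper_width: 0.108
```

Emit:
apply_moves(moves="1 0.166 -0.151 0.017 0 0 0.118; 1 0.166 -0.151 0.017 0 0 0.118; 1 0.166 -0.151 0.017 0 0 0.118; 1 0.166 -0.151 0.017 0 0 0.118; 1 0.166 -0.151 0.017 0 0 0.118; 1 0.166 -0.151 0.017 0 0 0.118; 1 0.166 -0.151 0.017 0 0 0.118; 1 0.166 -0.151 0.017 0 0 0.118; 1 0.166 -0.151 0.017 0 0 0.118; 1 0.166 -0.151 0.017 0 0 0.118; 1 0 0 0 0 0 0; 1 0 0 0 0 0 0")

```text
t: 17.7
eef_pos: [0.483, 0.2321, 0.3179]
tool_rot: [-0.001, 0.868, 0.496, -0.002]
contact_force: [0.0, -0.2, -0.9]
gripper_width: 0.107
```

Run:
```python
from h import *
st()
plan([((.483,.2306,.247),down(59.3),6)],1)
s=imaging.read_camera("side");t=imaging.read_camera("top")
save(s,"s13.png",(220,130,370,310),4);save(t,"t13.png",(190,110,290,220),6)
```

```text
t 17.7 p [0.483  0.2321 0.3179] yaw 59.53 tilt 0.25 F [ 0.03 -0.18 -0.87] T [ 0.014 -0.027 -0.023] w 0.107 q [ 0.03  0.25 -0.7   1.74  0.17  1.22  0.32]
6x: 1 -0.002 0.001 0.098 -0.008 0.007 0.009
   -> [0.4827 0.2305 0.2474] yaw 59.3
```

View pics/s13.png

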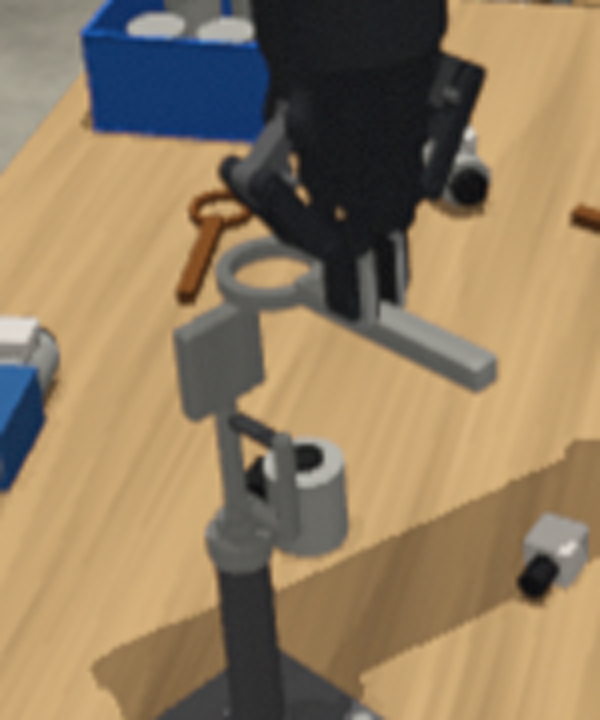

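View pics/t13.png

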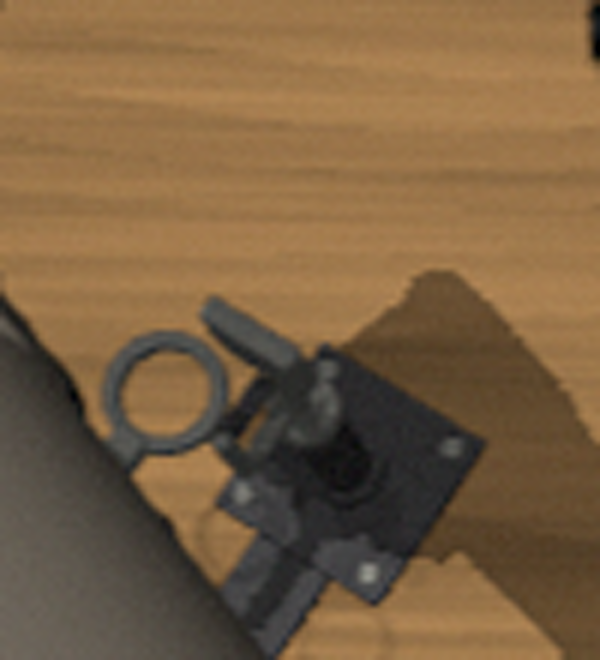

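Run:
```python
from h import *
p,R,o=cur();print(p)
s=imaging.read_camera("side");t=imaging.read_camera("top")
us=(np.array([271,269])+.5)/4-.5+[220,130]; ut=(np.array([167,393])+.5)/6-.5+[190,110]
X,a,b=tri(s,us,t,ut); print(X,a,b,R.inv().apply(X-p))
d=np.array([np.cos(np.radians(149.3)),np.sin(np.radians(149.3))]);n=np.array([-d[1],d[0]])
for A in (X,onz(t,ut,.322),onz(t,ut,.327)):
    v=A[:2]-[.572,.1778]; print(A.round(4),"r",v@d,"lat",v@n)
```

```text
[0.48437695 0.22971549 0.3184866 ]
[0.53561802 0.20000235 0.31392556] 0.03949393254722923 0.035339699658776036 [0.0006616  0.05923648 0.00446355]
[0.5356 0.2    0.3139] r 0.042618376710162005 lat -0.0005161786847763947
[0.5337 0.1981 0.322 ] r 0.043290417428088215 lat 0.002092705289400716
[0.5325 0.1969 0.327 ] r 0.043746643013675715 lat 0.0037436285398498447
```

Emit:
apply_moves(moves="1 0 0 0.09 0 0 0; 1 0 0 0.09 0 0 0; 1 0 0 0.09 0 0 0; 1 0 0 0.09 0 0 0; 1 0 0 0.09 0 0 0; 1 0 0 0.07 0 0 0; 1 0 0 0 0 0 0")

```text
t: 18.48
eef_pos: [0.4835, 0.2301, 0.2554]
tool_rot: [-0.0, 0.869, 0.495, -0.002]
contact_force: [-1.6, 0.2, -0.7]
gripper_width: 0.112
```

Run:
```python
from h import *
st()
s=imaging.read_camera("side");t=imaging.read_camera("top")
save(s,"s14.png",(250,180,350,280),7);save(t,"t14.png",(200,120,290,220),7)
```

```text
t 18.48 p [0.4835 0.2301 0.2554] yaw 59.3 tilt 0.22 F [-1.56  0.23 -0.73] T [-0.015  0.026 -0.003] w 0.112 q [ 0.01  0.3  -0.69  1.82  0.21  1.1   0.28]
```

View pics/s14.png

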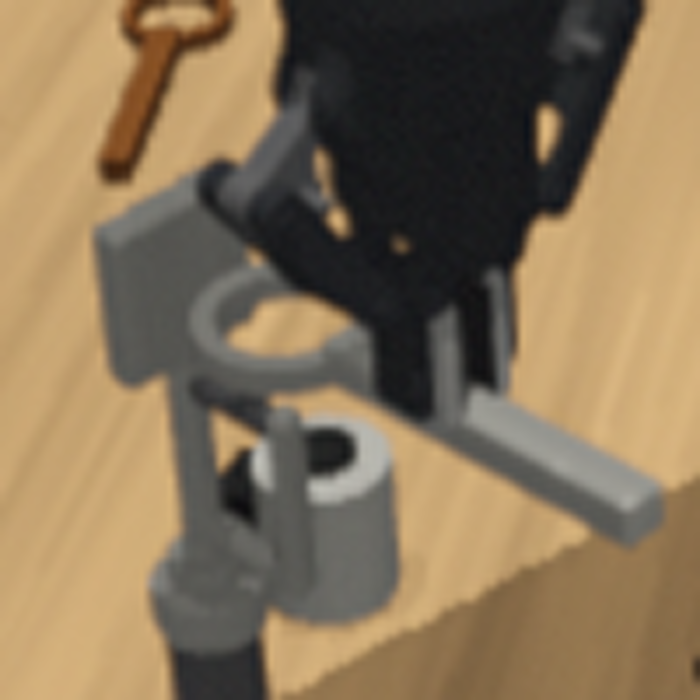

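View pics/t14.png

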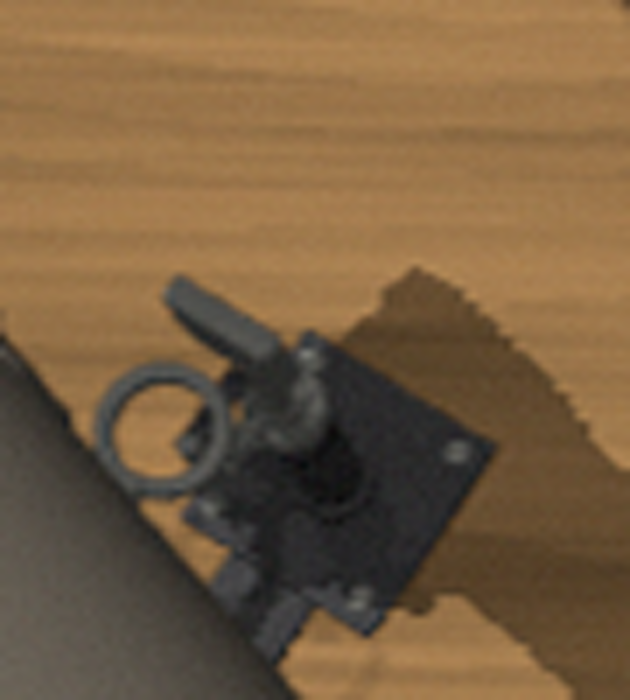

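Run:
```python
from h import *
p,R,o=cur();print(p)
s=imaging.read_camera("side");t=imaging.read_camera("top")
ut=(np.array([163,430])+.5)/7-.5+[200,120]
d=np.array([np.cos(np.radians(149.3)),np.sin(np.radians(149.3))]);n=np.array([-d[1],d[0]])
for z in (.252,.256,.26):
    A=onz(t,ut,z); v=A[:2]-[.572,.1778]; print(A.round(4),"r",v@d,"lat",v@n)
# projected ring for several z into side / top crops
for nm,cam,off,box in (("s",s,(250,180),(250,180,350,280)),("t",t,(200,120),(200,120,290,220))):
    im=cv2.cvtColor(cam["image"],cv2.COLOR_RGB2BGR)[box[1]:box[3],box[0]:box[2]]
    im=cv2.resize(im,None,fx=7,fy=7,interpolation=cv2.INTER_CUBIC)
    ph=np.linspace(0,2*np.pi,60)
    for z,c in ((p[2]+.004,(0,255,0)),):
        e=p+R.apply([0,.0605,0])
        for rad in (.018,.025):
            pts=np.array([((proj(cam,[e[0]+rad*np.cos(a),e[1]+rad*np.sin(a),z])-off+.5)*7-.5) for a in ph]).astype(int)
            cv2.polylines(im,[pts],True,c,1)
    for r0,z0 in ((.039,.223),(0,.223),(.034,.215)):
        q=((proj(cam,[*(np.array([.572,.1778])+d*r0),z0])-off+.5)*7-.5).astype(int); cv2.circle(im,tuple(int(v) for v in q),4,(0,0,255),1)
    cv2.imwrite(f"pics/ov_{nm}.png",im)
```

```text
[0.48449741 0.23091226 0.25751792]
[0.5361 0.2001 0.252 ] r 0.04223942389833956 lat -0.000905995433765345
[0.5352 0.1992 0.256 ] r 0.04258517765976008 lat 0.00034226970832237306
[0.5343 0.1984 0.26  ] r 0.042930931421180804 lat 0.0015905348504102021
```

View pics/ov_s.png

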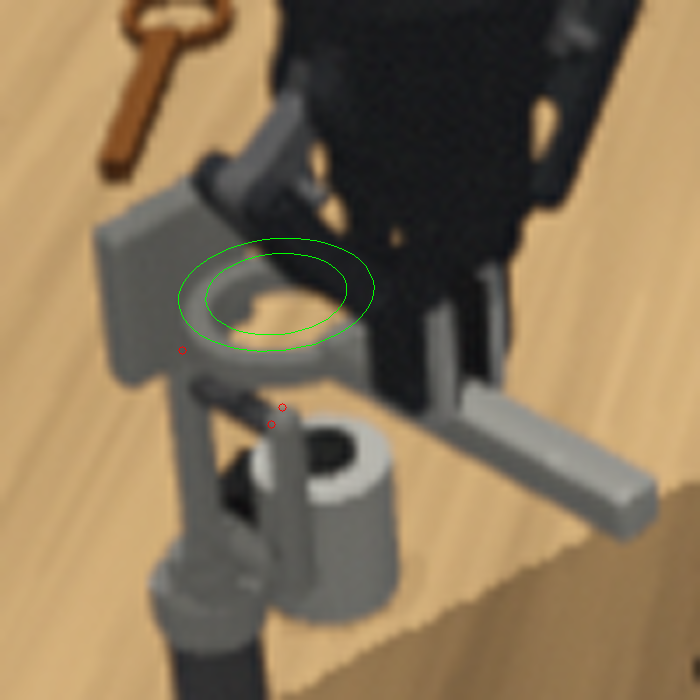

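View pics/ov_t.png

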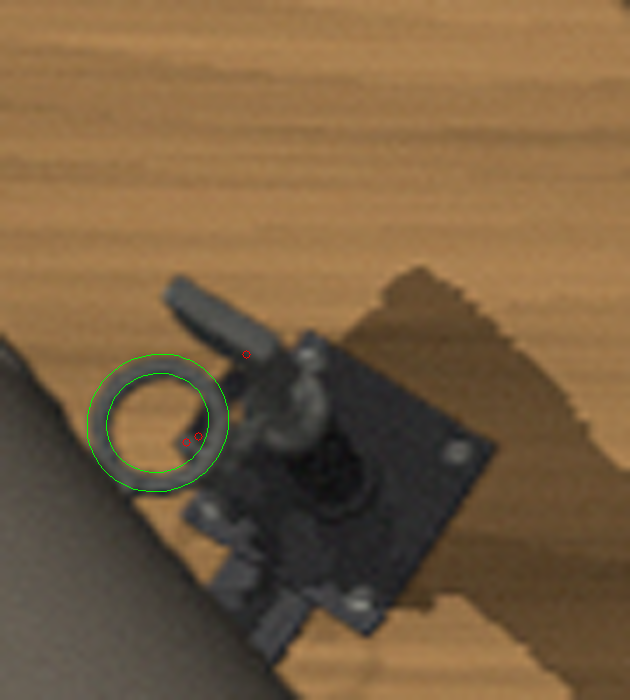

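Emit:
apply_moves(moves="1 0 -0.017 0.05 0 0 0; 1 0 0 0.05 0 0 0; 1 0 0 0.05 0 0 0; 1 0 0 0.05 0 0 0; 1 0 0 0 0 0 0; 1 0 0 0 0 0 0")

```text
t: 19.18
eef_pos: [0.4826, 0.2317, 0.2332]
tool_rot: [-0.0, 0.869, 0.495, -0.001]
contact_force: [-0.3, 0.4, -1.6]
gripper_width: 0.109
```

Run:
```python
from h import *
st()
s=imaging.read_camera("side");t=imaging.read_camera("top")
save(s,"s15.png",(250,180,350,280),7);save(t,"t15.png",(200,120,290,220),7)
```

```text
t 19.18 p [0.4826 0.2317 0.2332] yaw 59.29 tilt 0.06 F [-0.33  0.38 -1.58] T [ 0.004  0.038 -0.01 ] w 0.109 q [ 0.    0.32 -0.69  1.85  0.23  1.05  0.26]
```

View pics/s15.png

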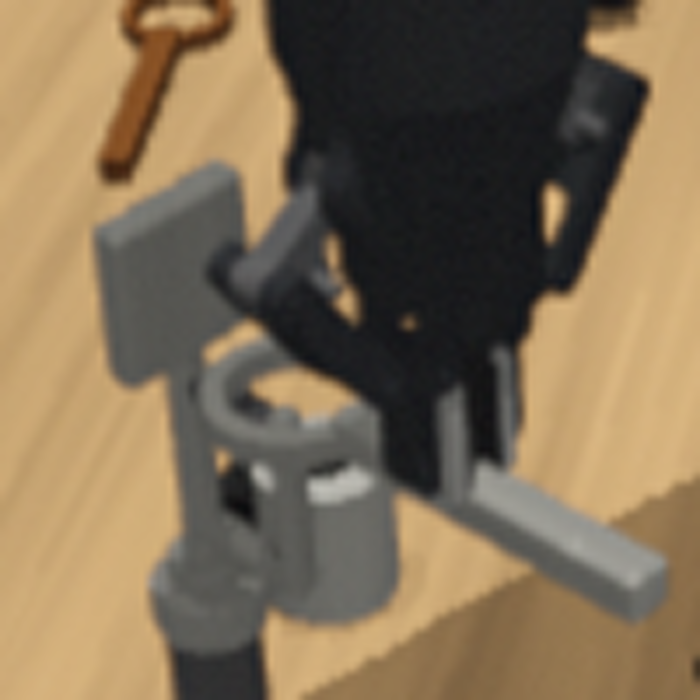

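View pics/t15.png

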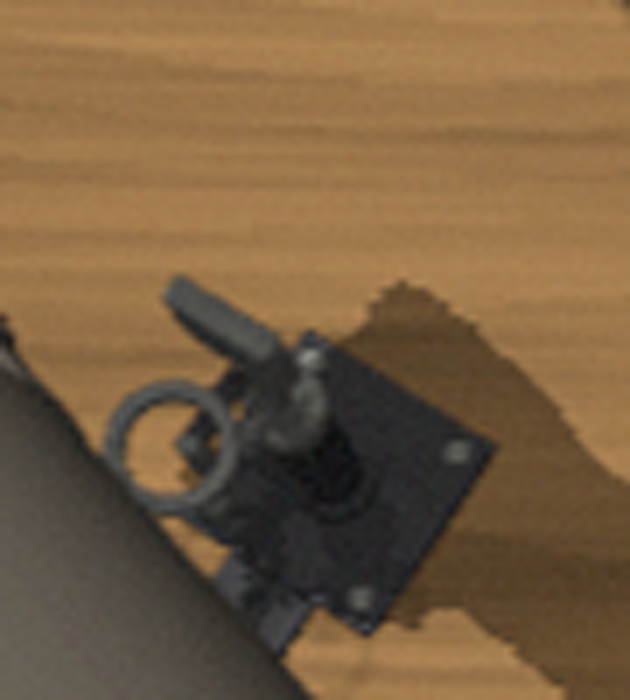

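Emit:
apply_moves(moves="1 0 0 0.04 0 0 0; 1 0 0 0.04 0 0 0; 1 0 0 0.04 0 0 0; 1 0 0 0.04 0 0 0; 1 0 0 0.04 0 0 0; 1 0 0 0 0 0 0")

```text
t: 19.78
eef_pos: [0.4824, 0.232, 0.2089]
tool_rot: [-0.0, 0.869, 0.495, -0.0]
contact_force: [-1.8, 0.2, 1.4]
gripper_width: 0.114
```

Run:
```python
from h import *
st()
s=imaging.read_camera("side");t=imaging.read_camera("top")
save(s,"s16.png",(250,180,350,280),7);save(t,"t16.png",(200,120,290,220),7)
```

```text
t 19.78 p [0.4824 0.232  0.2089] yaw 59.31 tilt 0.06 F [-1.81  0.19  1.37] T [0.13  0.059 0.048] w 0.114 q [-0.01  0.35 -0.68  1.88  0.26  1.    0.24]
```

View pics/s16.png

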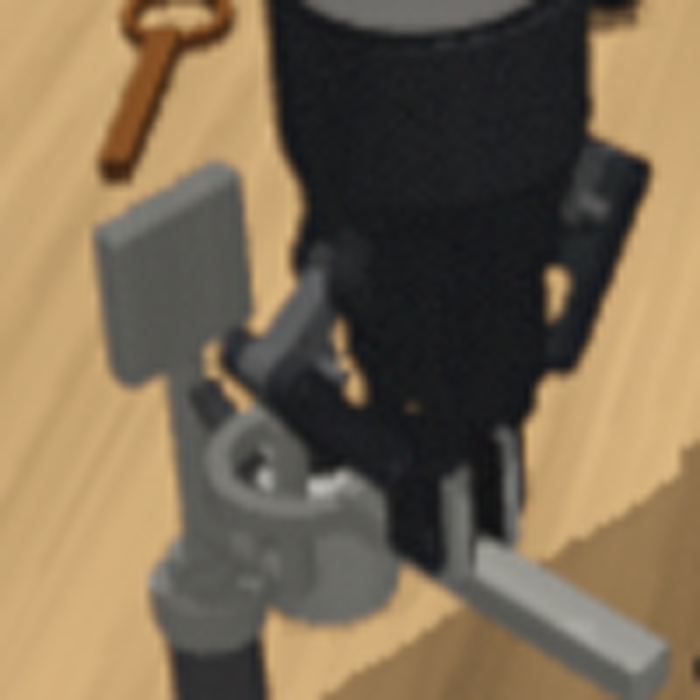

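Emit:
apply_moves(moves="1 0 0 0.04 0 0 0; 1 0 0 0.04 0 0 0; 1 0 0 0.04 0 0 0; 1 0 0 0.03 0 0 0; 1 0 0 0 0 0 0; 1 0 0 0 0 0 0")

```text
t: 20.38
eef_pos: [0.4819, 0.2318, 0.191]
tool_rot: [-0.0, 0.869, 0.495, -0.001]
contact_force: [-2.9, 0.8, -2.4]
gripper_width: 0.109
```

Run:
```python
from h import *
st()
s=imaging.read_camera("side");t=imaging.read_camera("top")
save(s,"s17.png",(250,180,350,280),7);save(t,"t17.png",(200,120,290,220),7)
```

```text
t 20.38 p [0.4819 0.2318 0.191 ] yaw 59.3 tilt 0.12 F [-2.93  0.75 -2.39] T [ 0.273  0.631 -0.11 ] w 0.109 q [-0.02  0.37 -0.67  1.9   0.27  0.97  0.22]
```

View pics/s17.png

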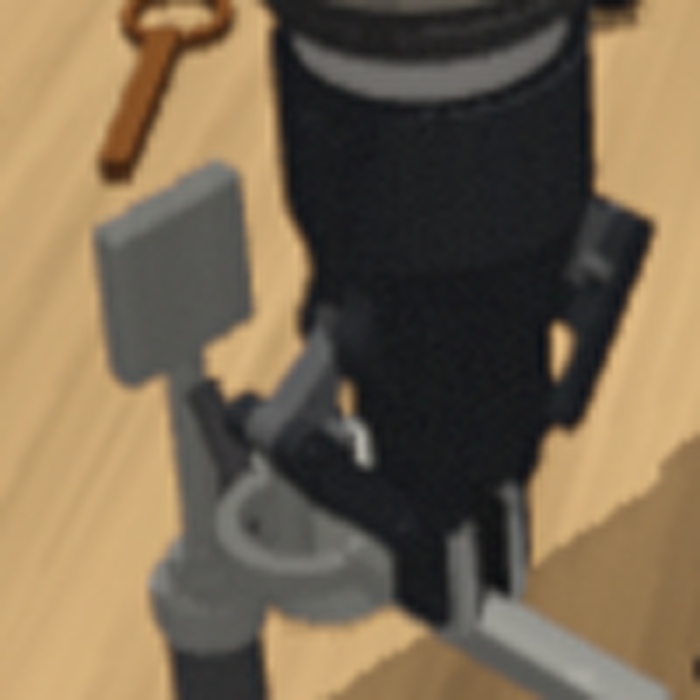

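View pics/t17.png

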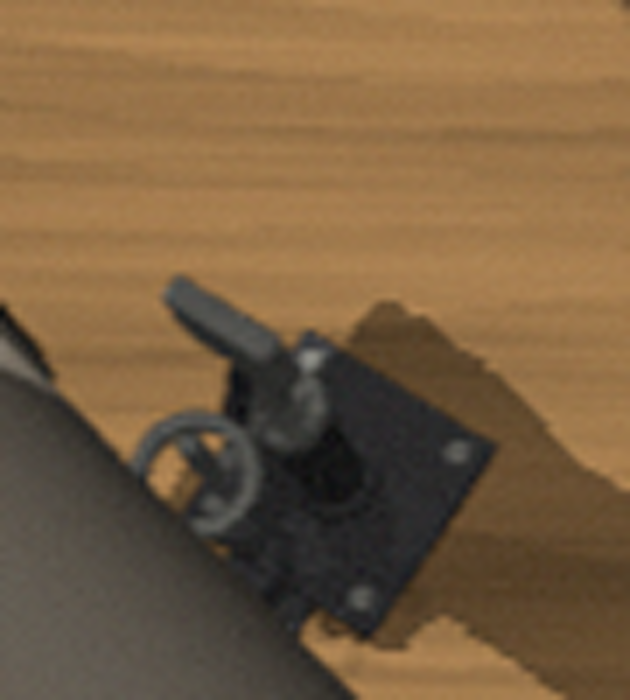

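Emit:
apply_moves(moves="1 0 0 0.02 0 0 0; 1 0 0 0.02 0 0 0; 1 0 0 0 0 0 0; 1 0 0 0 0 0 0")

```text
t: 20.82
eef_pos: [0.4834, 0.2315, 0.187]
tool_rot: [0.0, 0.869, 0.494, 0.0]
contact_force: [-0.9, 0.1, -1.2]
gripper_width: 0.11
```

Run:
```python
from h import *
st()
s=imaging.read_camera("side");t=imaging.read_camera("top")
save(s,"s18.png",(250,180,350,280),7);save(t,"t18.png",(200,120,290,220),7)
```

```text
t 20.82 p [0.4834 0.2315 0.187 ] yaw 59.26 tilt 0.05 F [-0.86  0.12 -1.24] T [-0.003  0.056 -0.015] w 0.11 q [-0.02  0.37 -0.67  1.9   0.28  0.96  0.22]
```

View pics/s18.png

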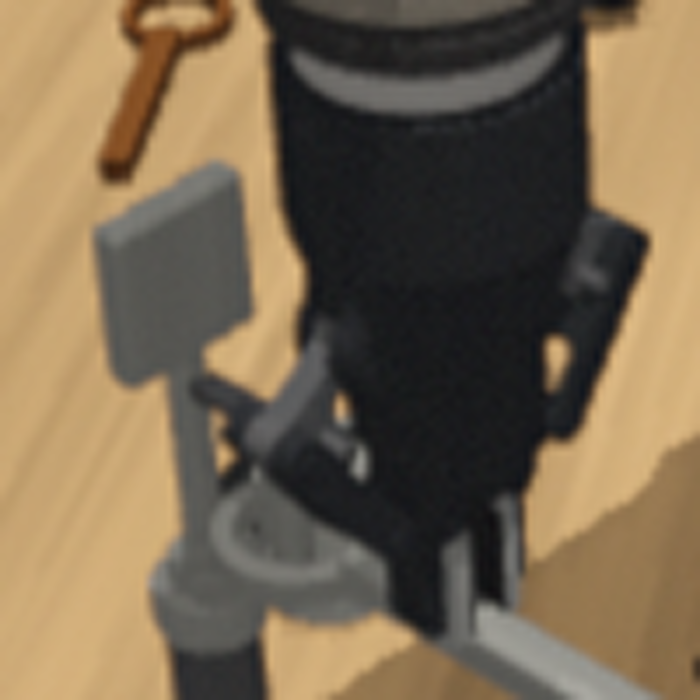

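Emit:
apply_moves(moves="1 0 0 0.02 0 0 0; 1 0 0 0.01 0 0 0; 1 0 0 0 0 0 0; -1 0 0 0 0 0 0; -1 0 0 0 0 0 0; -1 0 0 0 0 0 0; -1 0 0 0 0 0 0; -1 0 0 0 0 0 0; -1 0 0 0 0 0 0; -1 0 0 0 0 0 0")

```text
t: 21.75
eef_pos: [0.4829, 0.2319, 0.1835]
tool_rot: [0.0, 0.869, 0.495, 0.0]
contact_force: [-0.1, -0.7, 0.0]
gripper_width: 0.999
```

Run:
```python
from h import *
st()
s=imaging.read_camera("side");t=imaging.read_camera("top")
save(s,"s19.png",(230,180,350,320),5);save(t,"t19.png",(180,120,290,240),6)
```

```text
t 21.75 p [0.4829 0.2319 0.1835] yaw 59.29 tilt 0.01 F [-0.07 -0.74  0.02] T [ 0.007 -0.002 -0.046] w 0.999 q [-0.02  0.38 -0.67  1.9   0.28  0.96  0.21]
```

View pics/s19.png

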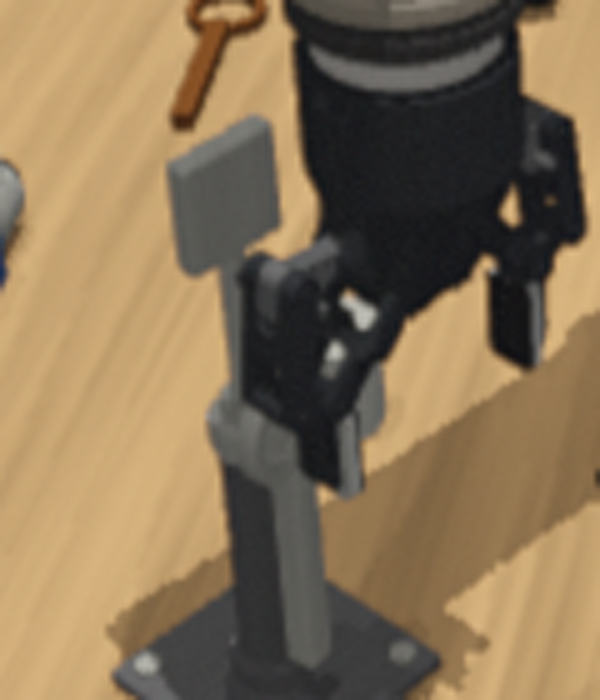

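View pics/t19.png

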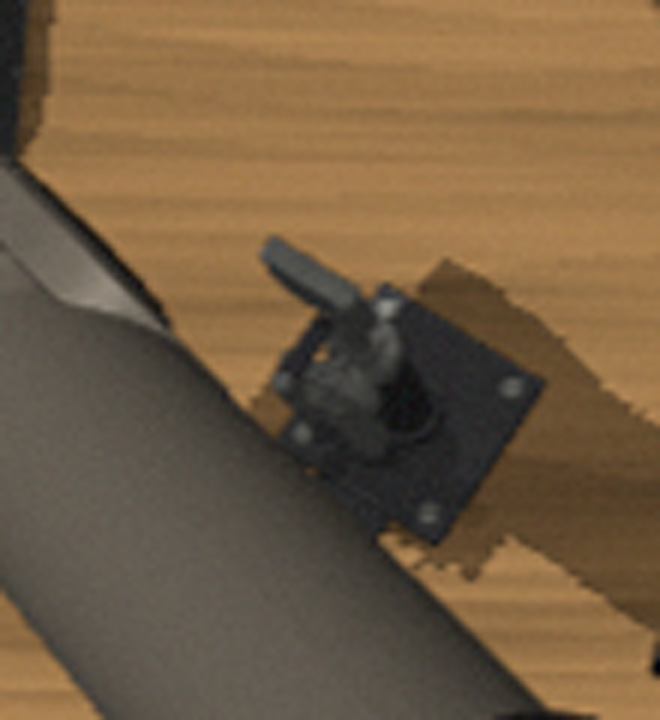

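The spanner hangs against the post. I'll back the arm away along tool −y, then raise it.

Emit:
apply_moves(moves="-1 0 0 -0.1 0 0 0; -1 0 0 -0.25 0 0 0; -1 0 0 -0.3 0 0 0; -1 0 0 -0.3 0 0 0; -1 0 0 -0.3 0 0 0; -1 0 0 -0.3 0 0 0; -1 -0.3 0 0 0 0 0; -1 -0.3 0 0 0 0 0; -1 -0.3 0 0 0 0 0; -1 -0.3 0 0 0 0 0; -1 -0.3 0 0 0 0 0; -1 0 0 0 0 0 0")

```text
t: 22.85
eef_pos: [0.3881, 0.0718, 0.3701]
tool_rot: [0.002, 0.871, 0.492, -0.001]
contact_force: [1.2, -0.2, -1.4]
gripper_width: 0.999
```

Run:
```python
from h import *
st()
s=imaging.read_camera("side");t=imaging.read_camera("top")
save(s,"s20.png",(230,180,350,340),5);save(t,"t20.png",(190,120,290,240),6)
save(t,"t20f.png")
```

```text
t 22.85 p [0.3881 0.0718 0.3701] yaw 58.89 tilt 0.2 F [ 1.23 -0.18 -1.4 ] T [ 0.005 -0.027  0.016] w 0.999 q [ 0.3  -0.1  -0.58  1.93 -0.05  1.29  0.77]
```

View pics/s20.png

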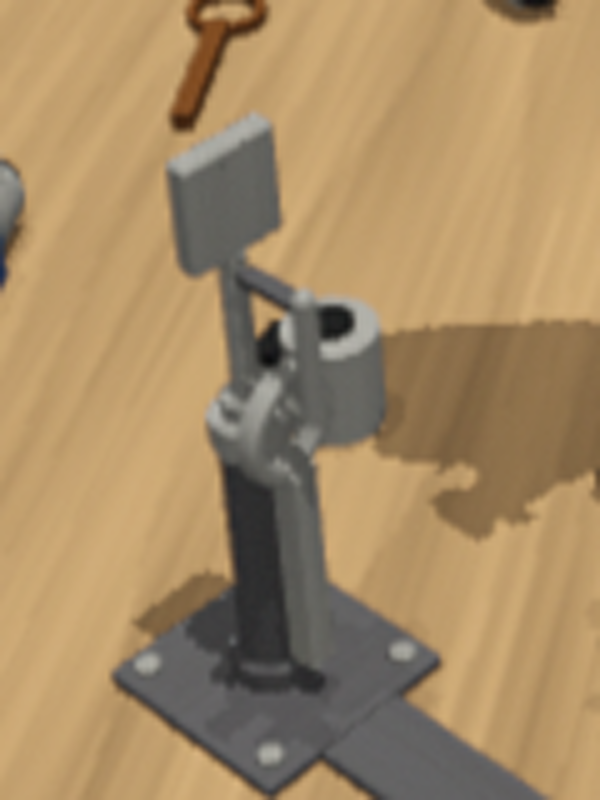

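View pics/t20.png

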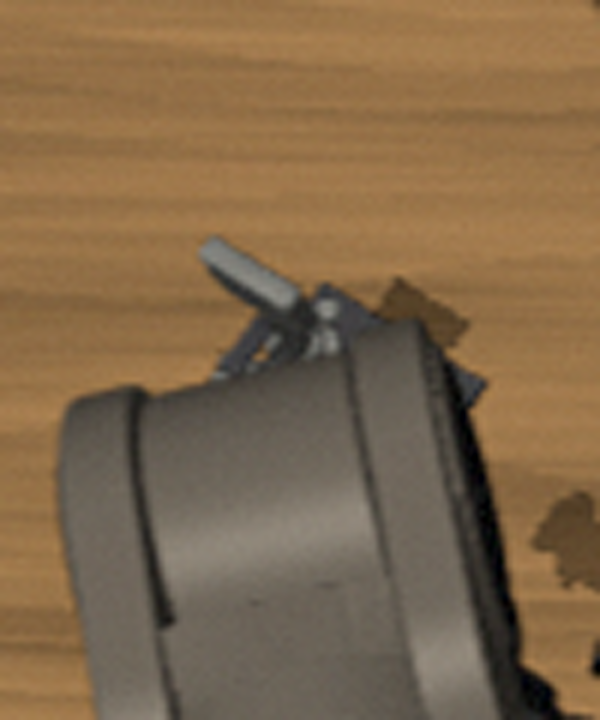

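Emit:
apply_moves(moves="-1 0 0 0 0 0 0; -1 0 0 0 0 0 0; -1 0 0 0 0 0 0; -1 0 0 0 0 0 0; -1 0 0 0 0 0 0; -1 0 0 0 0 0 0; -1 0 0 0 0 0 0; -1 0 0 0 0 0 0; -1 0 0 0 0 0 0; -1 0 0 0 0 0 0; -1 0 0 0 0 0 0; -1 0 0 0 0 0 0")

```text
t: 23.95
eef_pos: [0.3909, 0.0772, 0.3695]
tool_rot: [0.0, 0.869, 0.495, 0.0]
contact_force: [0.2, -0.1, -0.5]
gripper_width: 1.001
```

Run:
```python
from h import *
st()
s=imaging.read_camera("side"); save(s,"s21.png",(230,180,350,340),5)
a=cv2.imread("pics/s20.png").astype(int);b=cv2.imread("pics/s21.png").astype(int)
print("mean/max diff",np.abs(a-b)[250:700,200:400].mean(),np.abs(a-b)[250:700,200:400].max())
d=np.array([np.cos(np.radians(149.3)),np.sin(np.radians(149.3))])
for r,z in ((.039,.223),(.02,.165),(.02,.142)): print(((proj(s,[*(np.array([.572,.1778])+d*r),z])-[230,180]+.5)*5-.5).round(0))
for n in ("spanner_eye","hook_bend","coil_center","wrench_mid"):
    print(n,[(np.round(q["location"],1).tolist(),round(q["score"],2)) for q in nets.spot_point(s,n)])
```

```text
t 23.95 p [0.3909 0.0772 0.3695] yaw 59.29 tilt 0.01 F [ 0.21 -0.1  -0.52] T [-0.019 -0.036 -0.021] w 1.001 q [ 0.3  -0.09 -0.59  1.93 -0.05  1.29  0.76]
mean/max diff 1.0055888888888889 62
[302. 291.]
[279. 392.]
[283. 438.]
spanner_eye [([286.3, 263.7], 0.66), ([449.9, 193.9], 0.65), ([401.2, 194.6], 0.57), ([274.3, 179.3], 0.51)]
hook_bend [([286.3, 259.1], 0.67)]
coil_center [([295.8, 251.6], 0.68), ([285.8, 279.9], 0.44)]
wrench_mid [([404.2, 226.3], 0.87)]
```

View pics/s21.png

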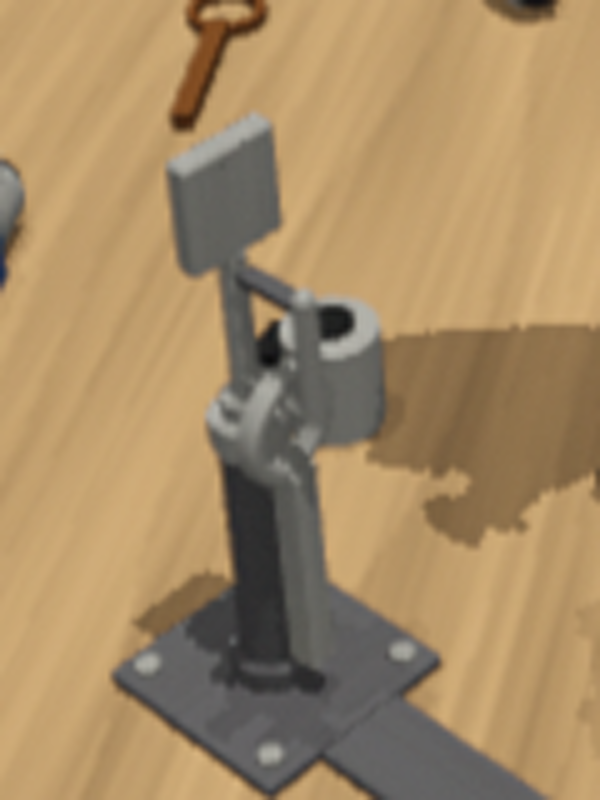

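```bash
python3 -c "
from h import *
print(bot.hand_in()); st()"
```

```text
the job is handed in; nothing more can be done
None
the job is handed in; nothing more can be done
```

The job is done and handed in at about 24 s on the robot's clock, out of 72 s allowed. No verdict is reported, so this rests on my own checks.

**What I did**
- **Hook:** I gripped the wing and screwed the hook about 136° clockwise, from −2.38 rad to about 0. I measured the toe at 149.3° and stopped the tool within about 0.1° of that, then let go. The side picture put the nose where that angle predicts.
- **Spanner:** I picked up the steel wide-eyed spanner, not one of the brown look-alikes. I lowered its eye over the nose and through the gate, released it and backed the arm away.

**Last checks**
- **Gate and eye:** The side picture showed the gate level and shut, and the spanner hanging by its eye on the lower bar.
- **At rest:** Two pictures about 1 s apart showed the spanner in the same place. Some pixels still differed; I put that down to noise and did not look further.
- **Gripper:** It was open and clear, reading only about 0.5 N.
- **Other stock:** The coil and wrench looked undisturbed. I did not measure their positions again, and the networks' points for them moved a few pixels between pictures.

**What disagreed**
- **Fingertips on the table:** They pressed it with about 5 N when they closed on the spanner.
- **Spanner held low:** The eye hung about 5 mm lower in the grip than expected, so I allowed for that when pushing it down.
- **Noisy readings:** Measured tool positions varied by about 2 mm.
- **Eye height not measured:** I worked out the hanging eye as about 23 mm below the bar's axis from the given sizes. The networks' points for the eye and bar were too close together to confirm it.

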